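# Check-weigh a set of nuts on an arrested beam scale

## Task

Check-weigh this set of eight hex nuts. While the scale's beam is still arrested, tip all the nuts from the orange cup into the aluminium weighing bowl from close above it, and stand the empty cup upright in the blue tray. Then swing the red-balled arrest lever right over to free the beam, let the bowl sink and come to rest, and swing the lever fully back so that the loaded beam is arrested again; leave the nuts in the bowl and do not disturb the other things on the table.

Things in the scene. Friction and masses are not known exactly. Their poses are not given: they have to be found in the camera images.
- check_scale: Grey even-arm check scale, fixed; casting 150 x 300 x 36 mm (own x -90 to +60, y -150 to +150). Origin: on the table under the beam pivot (pivot 66 mm up); +x away from the lever side, +y along the beam to the bowl (bowl centre y +110, weight y -110). With every nut in the bowl and the beam free the bowl sinks 11 mm; with one missing it rises instead.
- dial_top (a point): Top edge centre of the white dial on its post between bowl and weight, 157 mm above the table; dial 54 mm wide along the scale's y, 5 mm thick.
- weight_top (a point): Top of the brass reference weight (42 mm diameter, 49 tall), fixed on the flat 100 mm platter at the beam's other end; about 141 mm above the table.
- pan_floor (a point): Centre of the inner floor of the round aluminium weighing bowl on the scale (92 mm above the table when level). Inside width 92 mm at the floor, 130 mm at the rim; the rim is 36 mm above this point, outer diameter 139 mm. The bowl stays level as the beam moves; the axes of this point are those of the scale.
- beam (a joint): Tilt of the beam, rad: 0 level, +0.10 bowl fully down, -0.10 bowl fully up.
- arrest_lever (a joint): Arrest lever on the scale's front, rad: 0 arrested (leaning 0.55 rad to the bowl side), 1.10 free (leaning 0.55 rad to the weight side), stops at both ends. It stays where it is left; 2 to 3 N at the ball moves it, and its cam goes slightly over centre at the arrested end (dead centre at 0.08).
- lever_ball (a point): Centre of the red ball, 22 mm diameter, at the lever's tip. The lever turns about a level axis along the scale's x at scale (x -103, z +26 mm), 76 mm from the ball's centre: the ball travels in an arc across the scale's front, between scale y = +40 and -40 mm, 91 mm above the table at the ends and 102 mm in the middle. Its rod is 8 mm thick.
- nut_cup: Orange smooth plastic cup, open at the top (+z), 85 mm tall, outer diameter 56 mm near the foot, 61 at 55 mm height, 66 at the rim; wall 3, floor 4 mm; about 0.12 kg. Origin: centre of its underside. It holds the eight nuts, in its lower 40 mm at the start; nuts slide easily in it.
- cup_tray: Shallow blue square tray for empty cups, fixed, 110 x 110 mm, rim 12 mm high and 4 mm thick, floor 4 mm above the table. Origin: centre of its underside.
- nut_1: Zinc-plated steel hex nut, 18 mm across flats, 21 across corners, 11 thick, 16 g. Origin: its centre; z along its hole.
- nut_2: Zinc-plated steel hex nut, 18 mm across flats, 21 across corners, 11 thick, 16 g. Origin: its centre; z along its hole.
- nut_3: Zinc-plated steel hex nut, 18 mm across flats, 21 across corners, 11 thick, 16 g. Origin: its centre; z along its hole.
- nut_4: Zinc-plated steel hex nut, 18 mm across flats, 21 across corners, 11 thick, 16 g. Origin: its centre; z along its hole.
- nut_5: Zinc-plated steel hex nut, 18 mm across flats, 21 across corners, 11 thick, 16 g. Origin: its centre; z along its hole.
- nut_6: Zinc-plated steel hex nut, 18 mm across flats, 21 across corners, 11 thick, 16 g. Origin: its centre; z along its hole.
- nut_7: Zinc-plated steel hex nut, 18 mm across flats, 21 across corners, 11 thick, 16 g. Origin: its centre; z along its hole.
- nut_8: Zinc-plated steel hex nut, 18 mm across flats, 21 across corners, 11 thick, 16 g. Origin: its centre; z along its hole.
- bottle_7: white tablet bottle with red-banded label, 41 mm diameter, 88 mm tall. Bystander, loose, stands upright. Origin: centre of its underside.
- glue_stick: yellow glue stick with dark cap, 28 mm diameter, 90 mm tall. Bystander, loose, stands upright. Origin: centre of its underside.
- bottle_9: white tablet bottle with red-banded label, 41 mm diameter, 88 mm tall. Bystander, loose, stands upright. Origin: centre of its underside.
- kit_pack_2: small white and red carton standing on end, 24 mm (its x) x 78 (its y) x 112 tall, in front of two fixed white boxes at the back of the table (165 mm tall, fronts about 0.85 m ahead of the robot, spanning 0.28 m either side of straight ahead). Bystander, loose, stands upright. Origin: centre of its underside.
- rubber_stamp: wooden rubber stamp, 23 mm (its x) x 52 (its y) x 62 tall. Bystander, loose, stands upright. Origin: centre of its underside.
- tape_roll_1: Brown tape roll lying flat, 104 mm diameter, 48 tall, fixed. Bystander. Origin: centre of its underside.

How it is judged:
By the outcome, as a careful person would: the job done as asked, in the order asked, and still so for the second after the job is handed in, with the robot touching nothing.
It also fails if it takes over 72 s, if anything falls off the work surface, if the arm or the gripper's body presses on something with over 40 N, if the wrist force passes 120 N, or if a joint passes its speed limit or range.

## Robot

A 7-joint arm with a two-finger parallel gripper is mounted at the origin on a cart in front of the work surface, level with it; the furniture and walls round the work are solid. World frame = base frame: x ahead of the robot, y to its left, z up, the work surface at z = 0. Lengths are in m, angles in rad, forces in N, time in s.
With the tool pointing down it reaches from about 0.425 to 1.025 m from the base axis. Payload 9.4 kg.
Tool frame: the origin (TCP) lies midway between the tips of the shut fingers; the grasp point (between the pads) lies 19 mm behind it (bot.pinch_z is the distance from the TCP to the grasp point, in m); z points along the fingers, y is the line along which they close (so a half turn about z gives the same grasp; the last joint's range is limited). The gripper opens to 85 mm and grips with 20 to 120 N. Pads are 22 mm wide; open, the fingers measure 114 mm over their backs; the gripper's body (76 mm by 85 mm) begins 54 mm behind the grasp point. The pads swing forward as they close: fully open they stand 13 mm farther back than shut.
Start: joints at [1.036, 0.599, -0.003, 1.599, 0.002, 0.943, -0.08], TCP at [0.32, -0.65, 0.196] pointing down, gripper open.
Joint ranges: [-2.57, 2.57], [-0.35, 1.97], [-1.29, 1.29], [0.11, 2.56], [-1.05, 4.19], [0.11, 1.86], [-2.63, 2.63]. Speed limits (rad/s): [2.22, 2.22, 3.01, 3.01, 3.14, 3.14, 3.14].

## Interface

Orientations are given as a unit quaternion [w, x, y, z].
In Python, from plant import bot, viewer gives the robot as it stands (bot), with the cameras (viewer).
- The arm moves only by the shell command python3 drive.py 'ROWS'. ROWS is rows parted by semicolons, their numbers by spaces, 1 to 12 of them, each of 7 numbers: a rotation vector rx, ry, rz in rad, then dx, dy, dz in m, then the finger opening in m; each row is the pose to reach, as a shift and turn from the pose commanded when the command began, along the tool's axes at that moment; what a row does not reach only later rows make up. A row lasts 1/10 s, in which the tool goes at most 0.05 m and 0.15 rad, less where a joint would pass 70% of its speed; a pose out of reach is approached as far as the arm can. The fingers move at their own pace and stop on an object; the grip force is fixed at half the most. Time passes only in rows, so rows that do not move let the fingers close. It prints the time, the measured TCP pose, the force, the opening and the grip force at its end.
- bot.get_obs(): the state, without advancing time (a new reading comes with each control period).
- viewer.camera(name): name is "scene" or "top"; returns the picture (480x640x3 uint8, red, green, blue); there is no depth.
- viewer.get_calibration(name): a dict with "fovy" (degrees; the focal length in pixels is half the picture's height over the tangent of half this angle, whatever the lens; pixels are square), "cx", "cy" (the principal point, pixels), "R" (3x3) and "t" (3): a world point X has camera coordinates R X + t. Camera axes: x right, y down, z forward; pixel columns grow to the right and rows downward; lengths in m; the calibration is good to about 2 mm. A picture is of the moment at which its call begins. get_calibration takes no time and is no camera call.
- bot.close_job(): hands the job in; it is judged then, once.
The state is a dict: "time": time; "q": joint angles; "joint_velocities": joint speeds; "tau": joint torques, N m; "ee_pos": TCP position; "ee_rot": TCP orientation; "wrist_force": force on the tool from outside, world axes, zero at the start; "ft_torque": the same for the moment, N m; "finger_gap": finger opening in m; "grasp_force": force on a finger pad.
Only numpy, scipy, OpenCV 4.12 (cv2) and the standard library are available. Lean on these libraries where they do the work, as an engineer would, in place of code of your own. Each camera call takes 0.05 s, during which the arm holds its last target. There are 200 camera calls.

## Working session

There is one attempt and no reset: what is moved stays moved. The work goes in short steps, Python scripts to look and compute and a shell command to move; the robot and the scene stay as the last step left them, time stands still between calls to the robot, and variables do not carry over. Pictures are saved under pics/ and viewed, at most 10 in all, crops included, and the job is handed in when it is done.

```bash
ls; mkdir -p pics
python3 - <<'E'
from plant import bot, viewer
import cv2
for n in("scene","top"):
    cv2.imwrite(f"pics/{n}0.png",viewer.camera(n)[:,:,::-1]); c=viewer.get_calibration(n); print(n,c)
o=bot.get_obs(); print(o["time"],o["ee_pos"],o["ee_rot"],o["finger_gap"],bot.pinch_z)
E
```

```text
drive.py
pics
plant.py
scene {'fovy': 52.962255295350076, 'cx': 314.0399955991652, 'cy': 246.723876285259, 'R': array([[-0.46813012, -0.88365656,  0.00229924],
       [-0.56976386,  0.29984992, -0.76515303],
       [ 0.67544307, -0.3595012 , -0.64384435]]), 't': array([0.28896531, 0.42487534, 0.97843407])}
top {'fovy': 45.89260891771742, 'cx': 317.5070262114297, 'cy': 236.75569076449924, 'R': array([[-0.01052922, -0.99993516,  0.00433775],
       [-0.98747973,  0.00971505, -0.15744648],
       [ 0.15739413, -0.00594123, -0.98751799]]), 't': array([0.00943236, 0.5868228 , 1.3633661 ])}
0.1 [ 0.3201739  -0.64994026  0.19539963] [-6.73820528e-04  9.73917906e-01  2.26899562e-01 -2.15305899e-04] 0.08502711333442886 0.0187
```

View pics/scene0.png

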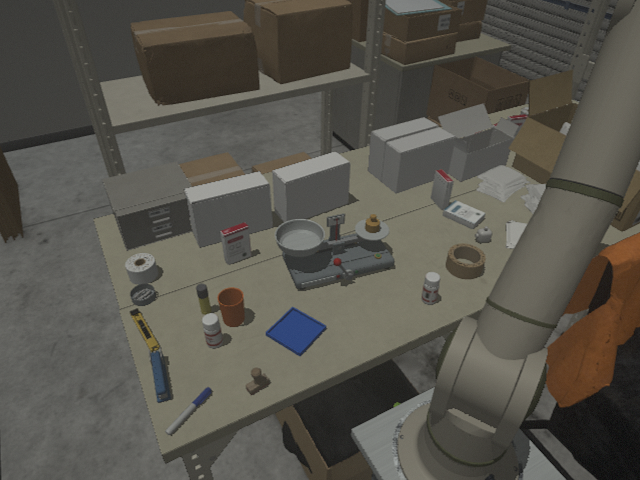

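View pics/top0.png

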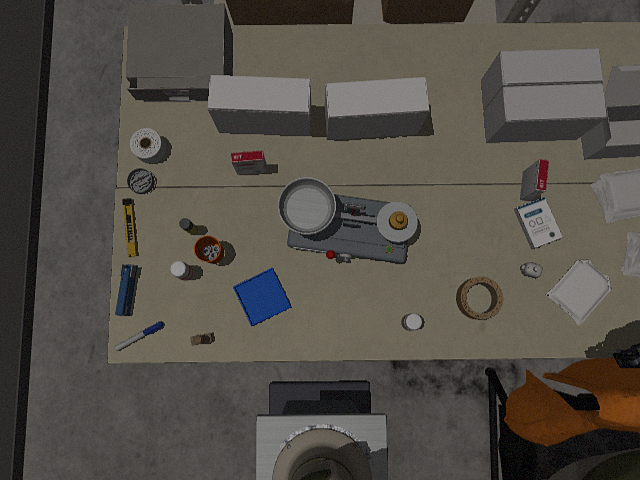

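The cup is at about (209,249) in the top view with the glue stick (186,225) and a bottle (180,269) to its left. The tray is at (263,297), the bowl (307,206), the weight (399,220) and the red ball (331,254).

```bash
cat > h.py <<'E'
import cv2,numpy as np
from plant import bot, viewer
def cal(n):
    c=viewer.get_calibration(n); return 240/np.tan(np.radians(c["fovy"])/2),c["cx"],c["cy"],np.array(c["R"]),np.array(c["t"])
def ray(n,p):
    f,cx,cy,R,t=cal(n); return -R.T@t, R.T@np.array([(p[0]-cx)/f,(p[1]-cy)/f,1])
def onz(n,p,z):
    o,d=ray(n,p); return o+d*(z-o[2])/d[2]
def tri(p,q):
    (a,u),(b,v)=ray("top",p),ray("scene",q)
    s=np.linalg.lstsq(np.c_[u,-v],b-a,rcond=None)[0]
    A=a+u*s[0];B=b+v*s[1]; return (A+B)/2,np.linalg.norm(A-B)
def proj(n,X):
    f,cx,cy,R,t=cal(n); c=R@X+t; return np.array([cx+f*c[0]/c[2],cy+f*c[1]/c[2]])
def blob(img,lo,hi,box):
    h=cv2.cvtColor(img,cv2.COLOR_RGB2HSV); m=cv2.inRange(h,lo,hi)
    k=np.zeros_like(m); x0,y0,x1,y1=box; k[y0:y1,x0:x1]=m[y0:y1,x0:x1]
    c,_=cv2.findContours(k,cv2.RETR_EXTERNAL,cv2.CHAIN_APPROX_NONE); c=max(c,key=cv2.contourArea)
    return c
def cen(c):
    m=cv2.moments(c); return np.array([m["m10"],m["m01"]])/m["m00"]
E
python3 - <<'E'
from h import *
np.set_printoptions(precision=4,suppress=True)
T=cv2.imread("pics/top0.png")[:,:,::-1].copy();S=cv2.imread("pics/scene0.png")[:,:,::-1].copy()
O=((3,130,60),(14,255,255))
c=blob(T,*O,(185,225,235,275)); e=cv2.fitEllipse(c);print("cup ell",e, cv2.boundingRect(c),cv2.contourArea(c))
for z in(.085,): print("cup rim",onz("top",e[0],z))
# rim left/right extremes
c=blob(S,*O,(205,275,260,335));print("scene cup",cv2.boundingRect(c),cen(c))
c=blob(T,(105,120,50),(125,255,255),(225,260,300,335));r=cv2.minAreaRect(c);print("tray",r,[onz("top",p,.012) for p in cv2.boxPoints(r)],onz("top",cen(c),.008))
R=((0,150,60),(4,255,255))
a=blob(T,*R,(318,245,340,262));b=blob(S,*R,(325,252,350,272));print("ball",cen(a),cen(b),cv2.boundingRect(a),cv2.boundingRect(b),tri(cen(a),cen(b)),onz("top",cen(a),.091))
for n,bx in(("T",T[170:275,265:425]),("TC",T[210:290,160:245]),("S",S[205:295,265:405])): cv2.imwrite(f"pics/c{n}.png",cv2.resize(bx[:,:,::-1],None,fx=5,fy=5,interpolation=cv2.INTER_CUBIC))
E
```

```text
cup ell ((206.99478149414062, 248.3015899658203), (25.9901180267334, 26.503067016601562), 68.50650024414062) (194, 235, 27, 28) 539.0
cup rim [0.5552 0.2701 0.085 ]
scene cup (218, 288, 25, 39) [229.1914 300.1816]
tray ((261.27630615234375, 296.6080322265625), (43.94070816040039, 44.251243591308594), 64.23067474365234) [array([0.4681, 0.2198, 0.012 ]), array([0.5156, 0.1199, 0.012 ]), array([0.4159, 0.072 , 0.012 ]), array([0.3694, 0.1711, 0.012 ])] [0.4421 0.1457 0.008 ]
ball [329.3169 254.1311] [336.3086 260.5679] (326, 251, 8, 8) (334, 259, 6, 5) (array([ 0.5364, -0.024 ,  0.0982]), np.float64(0.00023239470560318615)) [ 0.5374 -0.0241  0.091 ]
```

View pics/cT.png

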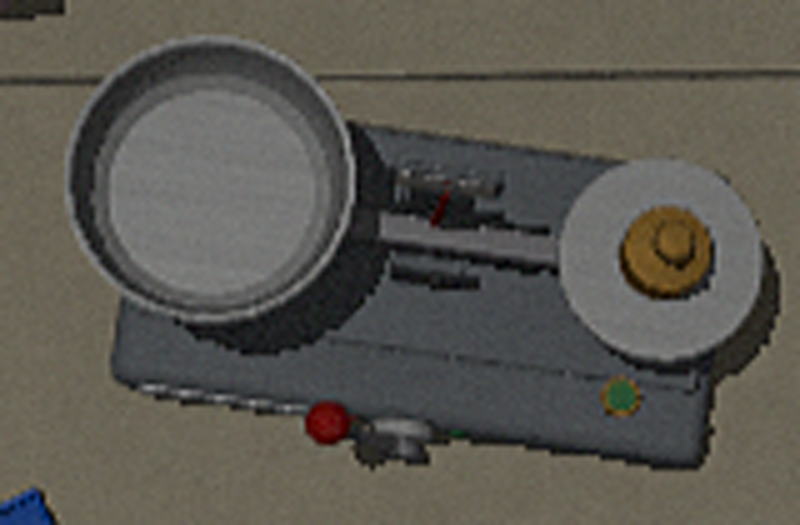

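View pics/cTC.png

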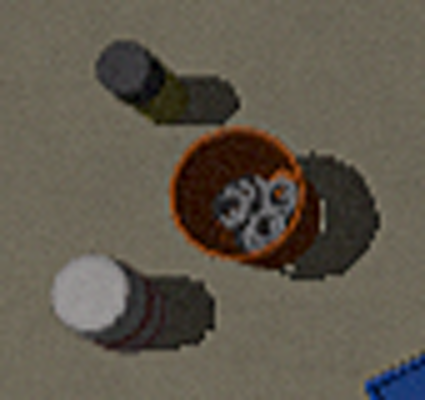

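```bash
python3 - <<'E'
from h import *
np.set_printoptions(precision=4,suppress=True)
b=onz("top",(307.0,205.8),.128); w=onz("top",(399.6,218.4),.141); print("bowl",b,"weight",w,np.linalg.norm(b-w))
d=(b-w)[:2]; d/=np.linalg.norm(d); o=(b[:2]+w[:2])/2; x=np.array([d[1],-d[0]]); print("y",d,"x",x,"o",o, np.arctan2(x[1],x[0]))
for a in(0,.55,1.1):
    t=.55-a; print("ball pred",o-x*.103+d*.076*np.sin(t),.026+.076*np.cos(t))
for n,p,z in(("bot",(178.3,268.5),.088),("glue",(185,223),.09),("bot7",(413,320),.088),("stamp",(203,337),.06)): print(n,onz("top",p,z))
# pixel check bowl rim width
print([proj("top",np.r_[b[:2]+s*np.array([0,.0695]),.128]) for s in(1,-1)])
E
python3 drive.py '0 0 0 0 0 -0.05 0.085;0 0 0 0 0 -0.10 0.085'
python3 drive.py '0 0.15 0 0 0 0 0.085;0 0.3 0 0 0 0 0.085'; python3 -c "
from plant import bot, viewer;print(bot.get_obs()['q'])"
cat >> h.py <<'E'
from scipy.spatial.transform import Rotation as Ro
def pose():
    o=bot.get_obs(); q=o["ee_rot"]; return np.array(o["ee_pos"]),Ro.from_quat([q[1],q[2],q[3],q[0]]),o
def fwd(yaw,beta,roll=0):   # tool forward at yaw, beta below level, closing line level, tool x up
    c,s=np.cos,np.sin; z=np.array([c(beta)*c(yaw),c(beta)*s(yaw),-s(beta)]); y=np.array([s(yaw),-c(yaw),0])
    return Ro.from_matrix(np.c_[np.cross(y,z),y,z])*Ro.from_rotvec([0,0,roll])
def rel(p,R,grasp=False):
    P,Q,o=pose(); p=np.array(p,float)
    if grasp: p=p+R.apply([0,0,bot.pinch_z])
    rv=(Q.inv()*R).as_rotvec(); d=Q.inv().apply(p-P)
    print("row",rv.round(3),d.round(4),"n>=",round(max(np.linalg.norm(rv)/.15,np.linalg.norm(d)/.05),1),"q",np.round(o["q"],2),"F",np.round(o["wrist_force"],1),"t",o["time"])
E
python3 - <<'E'
from h import *
R=Ro.from_matrix(np.c_[[0,0,-1],[1,0,0],[0,-1,0]].__class__(np.array([[0,0,-1],[1,0,0],[0,-1,0]]).T))*Ro.from_rotvec([0,0,-.8])
print(R.as_matrix().round(2)); rel([.42,-.2,.36],R)
E
```

```text
Traceback (most recent call last):
TypeError: only integer scalar arrays can be converted to a scalar index
```

Run:
```python
from h import *
R=Ro.from_matrix(np.array([[0,0,-1],[1,0,0],[0,-1,0]]).T)*Ro.from_rotvec([0,0,-.8])
print(R.as_matrix().round(2)); rel([.42,-.2,.36],R)
```

```text
[[-0.72  0.7   0.  ]
 [ 0.    0.   -1.  ]
 [-0.7  -0.72 -0.  ]]
row [-0.048 -1.995 -1.563] [ 0.2922 -0.3596  0.0264] n>= 16.9 q [ 1.25  0.54 -0.12  1.48 -0.27  1.14  0.16] F [-0.7 -0.8 -1. ] t 0.5
```

```bash
python3 drive.py '-0.05 -2 -1.56 0.29 -0.36 0.026 0.085;-0.05 -2 -1.56 0.29 -0.36 0.026 0.085;-0.05 -2 -1.56 0.29 -0.36 0.026 0.085;-0.05 -2 -1.56 0.29 -0.36 0.026 0.085;-0.05 -2 -1.56 0.29 -0.36 0.026 0.085;-0.05 -2 -1.56 0.29 -0.36 0.026 0.085;-0.05 -2 -1.56 0.29 -0.36 0.026 0.085;-0.05 -2 -1.56 0.29 -0.36 0.026 0.085;-0.05 -2 -1.56 0.29 -0.36 0.026 0.085;-0.05 -2 -1.56 0.29 -0.36 0.026 0.085'
python3 - <<'E'
from h import *
R=Ro.from_matrix(np.array([[0,0,-1],[1,0,0],[0,-1,0]]).T)*Ro.from_rotvec([0,0,-.8])
print(pose()[1].as_matrix().round(2)); rel([.42,-.2,.36],R); rel([.52,.16,.3],fwd(.3,.35))
E
```

```text
time: 1.5
ee_pos: [0.4194, -0.1963, 0.3574]
ee_rot: [0.172, 0.686, 0.588, -0.393]
wrist_force: [-0.2, 0.4, -0.1]
finger_gap: 0.0847
grasp_force: 0.0
[[ 0.    0.94 -0.34]
 [ 0.67 -0.25 -0.7 ]
 [-0.74 -0.23 -0.63]]
row [-0.019 -0.812 -0.63 ] [-0.0044  0.0009  0.0007] n>= 6.9 q [ 0.01  0.36 -0.29  1.97  0.71  1.56 -0.74] F [-0.2  0.4 -0.1] t 1.5
row [-0.465  1.979  1.159] [ 0.2816  0.0185 -0.2465] n>= 15.6 q [ 0.01  0.36 -0.29  1.97  0.71  1.56 -0.74] F [-0.2  0.4 -0.1] t 1.5
```

```bash
python3 drive.py '-0.02 -0.81 -0.63 0 0 0 0.085;-0.02 -0.81 -0.63 0 0 0 0.085;-0.02 -0.81 -0.63 0 0 0 0.085;-0.02 -0.81 -0.63 0 0 0 0.085;-0.02 -0.81 -0.63 0 0 0 0.085;-0.02 -0.81 -0.63 0 0 0 0.085;-0.02 -0.81 -0.63 0 0 0 0.085'
python3 - <<'E'
from h import *
print(pose()[1].as_matrix().round(2)); rel([.52,.16,.3],fwd(.3,.35)); rel([.52,-.1,.35],fwd(-.7,.35,.2));
E
```

```text
time: 2.2
ee_pos: [0.4172, -0.2011, 0.3565]
ee_rot: [-0.262, -0.267, -0.655, 0.656]
wrist_force: [0.1, -0.2, -0.6]
finger_gap: 0.0844
grasp_force: 0.0
[[-0.72  0.69 -0.01]
 [ 0.01 -0.   -1.  ]
 [-0.69 -0.72 -0.  ]]
row [ 0.639 -2.283 -1.748] [-0.0328  0.1104 -0.3618] n>= 19.6 q [-0.28  0.67 -0.31  2.36  1.06  1.8  -0.74] F [ 0.1 -0.2 -0.6] t 2.2
row [-0.067 -1.148 -2.103] [-0.0689  0.0756 -0.1018] n>= 16.0 q [-0.28  0.67 -0.31  2.36  1.06  1.8  -0.74] F [ 0.1 -0.2 -0.6] t 2.2
```

```bash
python3 drive.py '-0.07 -1.15 -2.1 -0.07 0.075 -0.1 0.085;-0.07 -1.15 -2.1 -0.07 0.075 -0.1 0.085;-0.07 -1.15 -2.1 -0.07 0.075 -0.1 0.085;-0.07 -1.15 -2.1 -0.07 0.075 -0.1 0.085;-0.07 -1.15 -2.1 -0.07 0.075 -0.1 0.085;-0.07 -1.15 -2.1 -0.07 0.075 -0.1 0.085;-0.07 -1.15 -2.1 -0.07 0.075 -0.1 0.085;-0.07 -1.15 -2.1 -0.07 0.075 -0.1 0.085'
python3 - <<'E'
from h import *
print(pose()[1].as_matrix().round(2)); rel([.52,.16,.3],fwd(.3,.35)); rel([.52,-.1,.35],fwd(-.7,.35,.2));
E
```

```text
time: 3.0
ee_pos: [0.5205, -0.1023, 0.3517]
ee_rot: [-0.072, 0.286, -0.613, 0.733]
wrist_force: [-0.8, -0.6, 0.6]
finger_gap: 0.0848
grasp_force: 0.0
[[-0.83 -0.24  0.51]
 [-0.46 -0.24 -0.86]
 [ 0.33 -0.94  0.09]]
row [ 0.942 -1.153 -1.192] [-0.1366 -0.0138 -0.2294] n>= 12.7 q [-0.52  0.74 -0.26  2.49  1.37  1.81  0.23] F [-0.8 -0.6  0.6] t 3.0
row [-0.032 -0.572 -1.05 ] [-0.0012  0.0012 -0.0024] n>= 8.0 q [-0.52  0.74 -0.26  2.49  1.37  1.81  0.23] F [-0.8 -0.6  0.6] t 3.0
```

```bash
python3 drive.py '-0.03 -0.57 -1.05 0 0 0 0.085;-0.03 -0.57 -1.05 0 0 0 0.085;-0.03 -0.57 -1.05 0 0 0 0.085;-0.03 -0.57 -1.05 0 0 0 0.085;-0.03 -0.57 -1.05 0 0 0 0.085;-0.03 -0.57 -1.05 0 0 0 0.085;-0.03 -0.57 -1.05 0 0 0 0.085;-0.03 -0.57 -1.05 0 0 0 0.085'
python3 - <<'E'
from h import *
print(pose()[1].as_matrix().round(2)); rel([.5,.16,.3],fwd(.3,.35)); rel([.5,.05,.3],fwd(-.2,.35));
E
```

```text
time: 3.8
ee_pos: [0.5256, -0.1033, 0.3548]
ee_rot: [0.146, 0.736, -0.36, 0.554]
wrist_force: [1.0, 0.1, 0.4]
finger_gap: 0.0852
grasp_force: 0.0
[[ 0.13 -0.69  0.71]
 [-0.37 -0.7  -0.61]
 [ 0.92 -0.18 -0.34]]
row [ 0.953 -0.093 -0.53 ] [-0.1508 -0.1561 -0.161 ] n>= 7.3 q [ 0.32  0.52 -1.3   2.56  1.57  1.73  1.77] F [1.  0.1 0.4] t 3.8
row [ 0.481 -0.046 -0.369] [-0.1102 -0.0793 -0.0935] n>= 4.1 q [ 0.32  0.52 -1.3   2.56  1.57  1.73  1.77] F [1.  0.1 0.4] t 3.8
```

```bash
cat > fk.py <<'E'
import numpy as np, itertools
from scipy.spatial.transform import Rotation as Ro
D=[([1.036,.599,-.003,1.599,.002,.943,-.08],[.3202,-.6499,.1954],[-.00067,.9739,.2269,-.0002]),
([1.2528,.5432,-.1210,1.4786,-.2675,1.1434,.1557],[.3242,-.6501,.2995],[-.032,.962,.227,.149]),
([.01,.36,-.29,1.97,.71,1.56,-.74],[.4194,-.1963,.3574],[.172,.686,.588,-.393]),
([-.28,.67,-.31,2.36,1.06,1.80,-.74],[.4172,-.2011,.3565],[-.262,-.267,-.655,.656]),
([-.52,.74,-.26,2.49,1.37,1.81,.23],[.5205,-.1023,.3517],[-.072,.286,-.613,.733]),
([.32,.52,-1.3,2.56,1.57,1.73,1.77],[.5256,-.1033,.3548],[.146,.736,-.36,.554])]
Q=lambda q:Ro.from_quat([q[1],q[2],q[3],q[0]])
def chain(q,s,c):
    R=[Ro.identity()]
    for i in range(7): R.append(R[-1]*Ro.from_euler("zyzyzyz"[i],s[i]*q[i]))
    R.append(R[-1]*Ro.from_euler("z",c)); return R
if __name__=="__main__":
    best=[]
    for s3,s5,s7 in itertools.product((1,-1),repeat=3):
        s=[-1,1,s3,1,s5,1,s7]
        for c in np.arange(4)*np.pi/2:
            best.append((max((chain(q,s,c)[-1].inv()*Q(e)).magnitude() for q,p,e in D),s,c))
    best.sort(key=lambda b:b[0]); print(best[:3]); _,s,c=best[0]
    A=[];b=[]
    for q,p,e in D:
        R=chain(q,s,c); A.append(np.hstack([R[i].as_matrix() for i in range(8)])); b.append(p)
    A=np.vstack(A);b=np.hstack(b); lam=.02
    x=np.linalg.lstsq(np.vstack([A,lam*np.eye(24)]),np.r_[b,np.zeros(24)],rcond=None)[0]
    print(x.reshape(8,3).round(3),np.abs(A@x-b).max())
E
python3 fk.py; python3 -c "
from plant import bot, viewer;print(bot.get_obs()['q'])"
```

```text
[(0.011584381458384764, [-1, 1, -1, 1, -1, 1, -1], np.float64(1.5707963267948966)), (1.57500656318427, [-1, 1, -1, 1, -1, 1, -1], np.float64(0.0)), (1.575595859357395, [-1, 1, -1, 1, -1, 1, -1], np.float64(3.141592653589793))]
[[-0.01   0.001  0.159]
 [ 0.019 -0.019  0.159]
 [ 0.003 -0.019  0.296]
 [ 0.029 -0.012  0.296]
 [-0.015 -0.012  0.204]
 [-0.     0.008  0.204]
 [-0.005  0.008  0.184]
 [-0.005 -0.003  0.184]] 0.0012751142094755696
[ 0.32035104  0.51937297 -1.2950904   2.55945023  1.5652544   1.73326952
  1.7690061 ]
```

```bash
cat >> fk.py <<'E'
s=[-1,1,-1,1,-1,1,-1];c=np.pi/2
A=[];b=[]
for q,p,e in D:
    R=chain(q,s,c); A.append(np.hstack([R[i].as_matrix() for i in range(8)])); b.append(p)
A=np.vstack(A);b=np.hstack(b)
OFF=np.linalg.lstsq(np.vstack([A,.02*np.eye(24)]),np.r_[b,np.zeros(24)],rcond=None)[0].reshape(8,3)
def fk(q):
    R=chain(q,s,c); P=np.cumsum([R[i].apply(OFF[i]) for i in range(8)],0); return P[-1],R[-1],P
LO=np.array([-2.57,-.35,-1.29,.11,-1.05,.11,-2.63]);HI=np.array([2.57,1.97,1.29,2.56,4.19,1.86,2.63])
from scipy.optimize import least_squares
def ik(p,R,q0,w=.0):
    f=lambda q:(lambda P,Q,_:np.r_[(P-p)*10,(Q.inv()*R).as_rotvec()*3,w*(q-q0)])(*fk(q))
    q0=np.clip(q0,LO+.04,HI-.04); r=least_squares(f,q0,bounds=(LO+.03,HI-.03),max_nfev=60)
    return r.x,np.abs(f(r.x)[:6]).max()
E
cat > plan.py <<'E'
from fk import *
from h import fwd
rng=np.random.default_rng(0)
cup=np.array([.555,.270,.055]); L=.0187
for yaw in np.radians([20,40,55,70,90]):
  for beta in np.radians([15,25,35]):
    for flip in (0,np.pi):
      R=fwd(yaw,beta,flip); p=cup+R.apply([0,0,L]); sols=[]
      for k in range(12):
        q,e=ik(p,R,rng.uniform(LO,HI))
        if e<.02: sols.append(q)
      if sols:
        m=[np.minimum(q-LO,HI-q).min() for q in sols]; i=np.argmax(m); P=fk(sols[i])[2]
        print(np.degrees([yaw,beta,flip]).round(),len(sols),"margin",round(m[i],2),sols[i].round(2),"z elbow,wrist",P[[2,3,4,5],2].round(2))
E
python3 plan.py
```

```text
[55. 15.  0.] 2 margin 0.05 [ 0.33  1.3  -0.68  2.51  3.72  1.23  2.46] z elbow,wrist [0.4  0.45 0.3  0.16]
[ 55.  15. 180.] 8 margin 0.11 [ 0.61  1.53 -1.06  2.45  3.46  0.89 -0.24] z elbow,wrist [0.33 0.31 0.23 0.15]
[55. 25.  0.] 5 margin 0.05 [ 0.37  1.22 -0.86  2.51  3.41  1.01  2.57] z elbow,wrist [0.42 0.49 0.35 0.21]
[ 55.  25. 180.] 6 margin 0.11 [ 0.6   1.45 -1.18  2.45  3.08  0.85 -0.07] z elbow,wrist [0.35 0.36 0.28 0.21]
[55. 35.  0.] 10 margin 0.08 [ 0.31  1.07 -0.87  2.48  3.19  0.85  2.53] z elbow,wrist [0.46 0.58 0.42 0.27]
[ 55.  35. 180.] 8 margin 0.12 [ 0.48  1.22 -1.11  2.44  2.93  0.79 -0.22] z elbow,wrist [0.42 0.49 0.37 0.26]
[70. 15.  0.] 8 margin 0.09 [ 0.46  1.25 -0.71  2.34  4.1   0.8   2.22] z elbow,wrist [0.41 0.47 0.31 0.16]
[ 70.  15. 180.] 4 margin 0.07 [ 0.49  1.27 -0.73  2.31  4.12  0.77 -0.94] z elbow,wrist [0.4  0.46 0.3  0.15]
[70. 25.  0.] 4 margin 0.2 [ 0.41  1.12 -0.73  2.36  3.9   0.68  2.23] z elbow,wrist [0.44 0.55 0.38 0.21]
[ 70.  25. 180.] 6 margin 0.25 [ 0.58  1.27 -0.98  2.31  3.63  0.45 -0.57] z elbow,wrist [0.4  0.47 0.34 0.21]
[70. 
[... 169 characters left out ...]
7 -0.44] z elbow,wrist [0.44 0.55 0.4  0.26]
[90. 15.  0.] 8 margin 0.14 [ 0.74  1.55 -1.15  2.02 -0.25  0.28  0.51] z elbow,wrist [0.32 0.3  0.21 0.14]
[ 90.  15. 180.] 1 margin 0.03 [ 0.62  1.37 -0.91  2.03 -1.02  0.45 -1.92] z elbow,wrist [0.37 0.41 0.27 0.14]
[90. 25.  0.] 7 margin 0.11 [ 0.7   1.45 -1.16  2.05  0.21  0.22 -0.04] z elbow,wrist [0.35 0.37 0.27 0.2 ]
[ 90.  25. 180.] 3 margin 0.14 [ 0.6   1.28 -0.95  2.07 -0.91  0.29 -2.11] z elbow,wrist [0.4  0.46 0.32 0.2 ]
[90. 35.  0.] 4 margin 0.09 [ 0.62  1.29 -1.12  2.06  0.48  0.2  -0.42] z elbow,wrist [0.4  0.46 0.34 0.25]
[ 90.  35. 180.] 7 margin 0.1 [ 0.65  1.35 -1.18  2.02  0.7   0.27  2.53] z elbow,wrist [0.38 0.42 0.33 0.24]
```

```bash
cat > plan2.py <<'E'
from fk import *
from h import fwd
from scipy.spatial.transform import Slerp
L=.0187
def sim(q,p1,R1,n=10):
    p0,R0,_=fk(q); dR=(R0.inv()*R1).as_rotvec(); worst=0
    for i in range(1,n+1):
        q,e=ik(p0+(p1-p0)*i/n,R0*Ro.from_rotvec(dR*i/n),q,.03); worst=max(worst,e)
        if e>.06: return q,e
    return q,worst
body=np.array([[x,y,z] for x in(-.04,.04) for y in(-.043,.043) for z in(-.054,-.11,-.2)]+[[x,y,z] for x in(-.011,.011) for y in(-.055,.055) for z in(-.05,.019)])
if __name__=="__main__":
  q0=np.array([.32,.519,-1.25,2.52,1.565,1.733,1.769]); cup=np.array([.555,.27,.055]); bowl=np.array([.648,.028,.128]); res=[]
  rng=np.random.default_rng(1)
  for yaw in np.radians([50,65,80,100]):
   for beta in np.radians([25,35,45]):
    for flip in(0,np.pi):
      R=fwd(yaw,beta,flip); sols=[]
      for k in range(8):
        q,e=ik(cup+R.apply([0,0,L]),R,rng.uniform(LO,HI))
        if e<.02: sols.append(q)
      if not sols: continue
      sols.sort(key=lambda q:-np.minimum(q-LO,HI-q).min())
      for qg in sols[:2]:
       qh,e=sim(qg,cup+[0,0,.17]+R.apply([0,0,L]),R,3)
       if e>.05: continue
       cl=R.inv().apply([0,0,1])
       for gam in np.radians(np.arange(0,360,45)):
        for om in np.radians(np.arange(0,360,30)):
          tau=np.radians(122); cz=np.array([np.sin(tau)*np.cos(gam),np.sin(tau)*np.sin(gam),np.cos(tau)])
          Rp=Ro.from_rotvec(cz*om)*Ro.from_rotvec(tau*np.array([-np.sin(gam),np.cos(gam),0]))*R
          dn=np.array([0,0,-1.])-cz*(-cz[2]); dn/=np.linalg.norm(dn)
          g=bowl+[0,0,.014]-dn*.033-cz*.03
          B=g+Rp.apply(body)
          if B[:,2].min()<.137 or abs((R.inv()*Rp).magnitude())>2.9: continue
          if any(np.hypot(b[0]-.63,b[1]+.08)<.06 and b[2]<.2 for b in B): continue
          qp,e=ik(g+Rp.apply([0,0,L]),Rp,qh,.01)
          if e>.06: continue
          m=np.minimum(qp-LO,HI-qp).min(); res.append((np.abs(qp-qh).max(),np.degrees([yaw,beta,flip,gam,om]).round(),qg,qp,m,B[:,2].min(),fk(qp)[2][[3,5],2]))
  res.sort(key=lambda r:r[0]); np.set_printoptions(precision=2,suppress=True)
  for r in res[:14]: print(*r)
  print(len(res))
E
time python3 plan2.py
```

```text
1.125481368013956 [100.  25.   0.  90.   0.] [ 0.68  1.48 -1.21  1.9   0.26  0.49 -0.02] [-0.29  0.9  -0.34  1.51  0.88  1.69 -0.97] 0.1688218249922211 0.1584919871700918 [0.66 0.38]
1.2135504984296546 [100.  45.   0.  90.   0.] [ 0.5   1.15 -1.05  1.97  0.34  0.39 -0.27] [-0.46  1.04 -0.15  1.49  0.96  1.83 -1.  ] 0.03000000000013725 0.15259591048642784 [0.59 0.27]
1.273756080209807 [100.  45.   0. 135.  60.] [ 0.5   1.15 -1.05  1.97  0.34  0.39 -0.27] [-0.36  0.98 -0.48  1.98  1.47  1.82 -1.02] 0.037225707631209026 0.1428579237677674 [0.62 0.25]
1.2769996874292253 [100.  45.   0.  90. 330.] [ 0.5   1.15 -1.05  1.97  0.34  0.39 -0.27] [-0.4   0.99 -0.37  1.8   1.27  1.79 -1.61] 0.0670964099538569 0.1460772941986393 [0.62 0.25]
1.310497223942372 [100.  25.   0.  45. 300.] [ 0.68  1.48 -1.21  1.9   0.26  0.49 -0.02] [-0.36  1.    0.02  1.2   0.45  1.83 -1.21] 0.030000032624755812 0.1623150446518801 [0.61 0.38]
1.3135167258404363 [100.  25.   0.  90.   0.] [ 0.58  1.3  -0.97  1.94 -0.39  0.47  0.59] [-0.43  0.88 -0.08  1.53  0.77  1.56 -0.88] 0.29969113849369333 0.1584919871700918 [0.6
[... 832 characters left out ...]
[-0.39  0.89 -0.32  1.75  1.13  1.63 -1.36] 0.23293531964467307 0.16051611927152365 [0.66 0.32]
1.5114597171146196 [ 80.  35. 180.  90.   0.] [ 0.66  1.35 -1.22  2.12  1.67  0.2   1.45] [-0.37  0.89 -0.35  1.73  1.15  1.65  1.8 ] 0.20854028288532533 0.16051611927152365 [0.66 0.33]
1.5114597279632487 [ 80.  35. 180.  90.   0.] [ 0.65  1.33 -1.2   2.13  1.69  0.17  1.42] [-0.37  0.89 -0.35  1.73  1.15  1.65  1.8 ] 0.20854027203669623 0.16051611927152365 [0.66 0.33]
1.5149372171086204 [100.  35.   0.  90.  30.] [ 0.44  1.09 -0.8   2.   -0.65  0.44  0.74] [-0.69  1.24  0.68  1.18  0.29  1.83 -0.12] 0.03000000000933234 0.14249823190997093 [0.49 0.27]
102
real	0m21.324s
user	0m21.745s
sys	0m0.102s
```

```bash
cat > s3.py <<'E'
from plan2 import *
np.set_printoptions(precision=2,suppress=True)
q0=np.array([.32,.519,-1.25,2.52,1.565,1.733,1.769])
W=[(D[4][1],Q(D[4][2])),(D[3][1],Q(D[3][2])),(D[2][1],Q(D[2][2]))]
down=(np.array([.45,-.05,.36]),Ro.from_matrix(np.array([[0,1,0],[1,0,0],[0,0,-1.]]).T))
q=q0
for p,R in W+[down]:
    q,e=sim(q,np.array(p),R,8); print("rev",q,round(e,3))
qd=q
q,e=sim(q0,*down,12); print("direct",q,round(e,3),(fk(q0)[1].inv()*down[1]).as_rotvec())
cup=np.array([.555,.27,.055]);bowl=np.array([.648,.028,.128]);tray=np.array([.442,.146,.059])
for yaw in(80,90,100,110):
  for be in(35,45,55):
    R=fwd(np.radians(yaw),np.radians(be)); d=R.apply([0,0,1]); g=lambda x:x+d*L
    qa,e1=sim(qd,g(cup)-d*.15,R,10); qg,e2=sim(qa,g(cup),R,5); ql,e3=sim(qg,g(cup+[0,0,.15]),R,4)
    ql,e4=sim(ql,g(np.array([.62,.14,.21])),R,4)
    tau=np.radians(125); h=np.radians(yaw); Rp=Ro.from_rotvec(tau*np.array([-np.sin(h),np.cos(h),0]))*R
    cz=Rp.apply(R.inv().apply([0,0,1])); dn=np.array([0,0,-1.])+cz*cz[2]; dn/=np.linalg.norm(dn)
    gp=bowl+[0,0,.014]-dn*.033-cz*.03; qp,e5=sim(ql,gp+Rp.apply([0,0,L]),Rp,12)
    qb,_=sim(qp,g(np.array([.62,.14,.22])),R,12); qt,e6=sim(qb,g(tray+[0,0,.1]),R,6); qt,e7=sim(qt,g(tray),R,4)
    print(yaw,be,np.array([e1,e2,e3,e4,e5,e6,e7]),qg,qp,qt,[round(np.minimum(x-LO,HI-x).min(),2) for x in(qg,qp,qt)], "gp",gp,(gp+Rp.apply(body))[:,2].min())
E
python3 s3.py
```

```text
rev [ 0.1   0.56 -1.04  2.53  1.53  1.83  1.37] 0.098
rev [-0.1   0.56 -0.79  2.53  1.48  1.83  1.04] 0.11
rev [-0.13  0.34 -0.09  1.98  0.68  1.5  -0.68] 0.0
rev [ 0.13  0.06 -0.14  2.    0.01  1.08 -0.01] 0.0
direct [ 0.44  0.38 -1.26  2.53  1.63  1.47  2.03] 0.078 [ 1.38 -0.77 -2.14]
80 35 [0.   0.08 0.05 0.   0.   0.07 0.07] [ 0.71  1.06 -1.02  2.23 -1.02  0.14  0.93] [-0.75  1.02  0.42  1.53  0.6   1.47 -0.87] [ 0.9   1.   -1.09  2.42 -1.02  0.14  0.97] [np.float64(0.03), np.float64(0.39), np.float64(0.03)] gp [0.65 0.02 0.19] 0.1671206934602179
80 45 [0.   0.12 0.   0.   0.   0.05 0.08] [ 0.5   0.9  -0.87  2.21 -1.02  0.14  0.76] [-0.81  1.13  0.52  1.49  0.61  1.53 -0.86] [ 0.77  0.81 -1.    2.43 -1.02  0.14  0.84] [np.float64(0.03), np.float64(0.33), np.float64(0.03)] gp [0.65 0.02 0.19] 0.15622400202559403
80 55 [0.   0.1  0.   0.   0.   0.   0.06] [ 0.23  0.77 -0.66  2.19 -1.02  0.14  0.61] [-0.88  1.27  0.67  1.46  0.57  1.56 -0.79] [ 0.57  0.64 -0.85  2.44 -1.02  0.14  0.71] [np.float64(0.03), np.float64(0.3), np.float64(0.03)] gp [0.65 0.02 0.19] 0.1462393105520681
90 35
[... 1625 characters left out ...]
  0.9 ] [-1.    0.95  0.6   1.97  0.94  0.92 -1.01] [ 0.5   0.96 -0.55  2.15 -0.68  0.68  1.07] [np.float64(0.32), np.float64(0.59), np.float64(0.37)] gp [0.65 0.02 0.19] 0.16712069346021788
110 45 [0. 0. 0. 0. 0. 0. 0.] [ 0.2   0.93 -0.53  1.93 -0.65  0.61  0.76] [-1.03  1.06  0.61  1.95  0.99  1.02 -1.11] [ 0.45  0.87 -0.56  2.2  -0.63  0.54  0.95] [np.float64(0.4), np.float64(0.61), np.float64(0.36)] gp [0.65 0.02 0.19] 0.156224002025594
110 55 [0. 0. 0. 0. 0. 0. 0.] [ 0.11  0.84 -0.49  1.96 -0.52  0.52  0.57] [-1.04  1.17  0.6   1.91  1.02  1.14 -1.2 ] [ 0.36  0.78 -0.56  2.25 -0.53  0.41  0.78] [np.float64(0.41), np.float64(0.65), np.float64(0.3)] gp [0.65 0.02 0.19] 0.14623931055206807
```

Run:
```python
from plan2 import *
from h import rel
np.set_printoptions(precision=2,suppress=True)
q0=np.array([.32,.519,-1.25,2.52,1.565,1.733,1.769])
down=(np.array([.45,-.05,.36]),Ro.from_matrix(np.array([[0,1,0],[1,0,0],[0,0,-1.]]).T))
for name,seq in (("A",[3,2]),("B",[2])):
    q=q0
    for k in seq: q,e=sim(q,np.array(D[k][1]),Q(D[k][2]),12); print(name,q,round(e,3))
    print(sim(q,*down,8))
rel(D[3][1],Q(D[3][2]));rel(D[2][1],Q(D[2][2]))
```

```text
A [ 0.23  0.56 -1.18  2.53  1.54  1.83  1.52] 0.095
A [-0.13  0.34 -0.09  1.98  0.68  1.5  -0.68] 0.018
(array([ 0.13,  0.07, -0.14,  2.  ,  0.01,  1.08, -0.01]), np.float64(9.35174032275861e-05))
B [ 0.22  0.06 -0.61  2.53  1.64  0.78  2.6 ] 0.281
(array([ 1.15, -0.05, -1.26,  2.53,  2.06,  0.38,  2.6 ]), np.float64(0.20929678840084553))
row [0.07 1.14 2.11] [ 0.02  0.14 -0.02] n>= 16.0 q [ 0.32  0.52 -1.3   2.56  1.57  1.73  1.77] F [1.  0.1 0.4] t 3.8
row [ 0.47 -1.54 -2.46] [ 0.02  0.14 -0.02] n>= 19.6 q [ 0.32  0.52 -1.3   2.56  1.57  1.73  1.77] F [1.  0.1 0.4] t 3.8
```

Reverse along the way it came.

```bash
python3 drive.py '0.07 1.14 2.11 0.02 0.14 -0.02 0.085;0.07 1.14 2.11 0.02 0.14 -0.02 0.085;0.07 1.14 2.11 0.02 0.14 -0.02 0.085;0.07 1.14 2.11 0.02 0.14 -0.02 0.085;0.07 1.14 2.11 0.02 0.14 -0.02 0.085;0.07 1.14 2.11 0.02 0.14 -0.02 0.085;0.07 1.14 2.11 0.02 0.14 -0.02 0.085;0.07 1.14 2.11 0.02 0.14 -0.02 0.085;0.07 1.14 2.11 0.02 0.14 -0.02 0.085;0.07 1.14 2.11 0.02 0.14 -0.02 0.085;0.07 1.14 2.11 0.02 0.14 -0.02 0.085;0.07 1.14 2.11 0.02 0.14 -0.02 0.085'
python3 - <<'E'
from h import *
from fk import D,Q
rel(D[3][1],Q(D[3][2]));rel(D[2][1],Q(D[2][2]))
E
```

```text
time: 5.0
ee_pos: [0.4175, -0.1933, 0.3541]
ee_rot: [0.141, 0.007, 0.7, -0.7]
wrist_force: [0.1, 0.1, 0.5]
finger_gap: 0.0852
grasp_force: 0.0
row [0.075 0.186 0.555] [ 0.0013 -0.0026  0.0076] n>= 3.9 q [-0.26  0.7  -0.47  2.5   1.11  1.86 -0.34] F [0.1 0.1 0.5] t 5.0
row [-0.09   0.974  1.199] [-0.0019 -0.0029  0.0034] n>= 10.3 q [-0.26  0.7  -0.47  2.5   1.11  1.86 -0.34] F [0.1 0.1 0.5] t 5.0
```

```bash
python3 drive.py '-0.09 0.97 1.2 0 0 0 0.085;-0.09 0.97 1.2 0 0 0 0.085;-0.09 0.97 1.2 0 0 0 0.085;-0.09 0.97 1.2 0 0 0 0.085;-0.09 0.97 1.2 0 0 0 0.085;-0.09 0.97 1.2 0 0 0 0.085;-0.09 0.97 1.2 0 0 0 0.085;-0.09 0.97 1.2 0 0 0 0.085;-0.09 0.97 1.2 0 0 0 0.085;-0.09 0.97 1.2 0 0 0 0.085;-0.09 0.97 1.2 0 0 0 0.085'
python3 - <<'E'
from h import *
rel([.45,-.05,.36],Ro.from_matrix(np.array([[0,1,0],[1,0,0],[0,0,-1.]]).T))
E
```

```text
time: 6.1
ee_pos: [0.4176, -0.1943, 0.3558]
ee_rot: [0.173, 0.687, 0.587, -0.393]
wrist_force: [0.2, -0.8, 0.3]
finger_gap: 0.085
grasp_force: 0.0
row [-0.321  0.828 -0.146] [ 0.0936 -0.0067 -0.1144] n>= 6.0 q [ 0.03  0.37 -0.32  1.98  0.71  1.56 -0.76] F [ 0.2 -0.8  0.3] t 6.1
```

```bash
python3 drive.py '-0.32 0.83 -0.15 0.09 0 -0.11 0.08;-0.32 0.83 -0.15 0.09 0 -0.11 0.08;-0.32 0.83 -0.15 0.09 0 -0.11 0.08;-0.32 0.83 -0.15 0.09 0 -0.11 0.08;-0.32 0.83 -0.15 0.09 0 -0.11 0.08;-0.32 0.83 -0.15 0.09 0 -0.11 0.08;-0.32 0.83 -0.15 0.09 0 -0.11 0.08'
python3 - <<'E'
from h import *
R=fwd(np.radians(105),np.radians(50)); d=R.apply([0,0,1])
rel(np.array([.555,.27,.055])-d*.17,R,True); print(d)
E
```

```text
time: 6.8
ee_pos: [0.4523, -0.0602, 0.3568]
ee_rot: [-0.004, 0.706, 0.708, -0.001]
wrist_force: [-0.7, 0.6, -0.0]
finger_gap: 0.0801
grasp_force: 0.0
row [ 0.083  0.689 -0.251] [0.2351 0.1301 0.1857] n>= 6.5 q [ 0.38  0.12 -0.41  1.94  0.05  1.09 -0.05] F [-0.7  0.6 -0. ] t 6.8
[-0.16636568  0.62088515 -0.76604444]
```

```bash
python3 drive.py '0.083 0.689 -0.251 0.235 0.13 0.186 0.078;0.083 0.689 -0.251 0.235 0.13 0.186 0.078;0.083 0.689 -0.251 0.235 0.13 0.186 0.078;0.083 0.689 -0.251 0.235 0.13 0.186 0.078;0.083 0.689 -0.251 0.235 0.13 0.186 0.078;0.083 0.689 -0.251 0.235 0.13 0.186 0.078;0.083 0.689 -0.251 0.235 0.13 0.186 0.078;0.083 0.689 -0.251 0.235 0.13 0.186 0.078'
python3 - <<'E'
from h import *
R=fwd(np.radians(105),np.radians(50)); d=R.apply([0,0,1])
rel(np.array([.555,.27,.055]),R,True)
cv2.imwrite("pics/pre.png",cv2.resize(viewer.camera("scene")[170:400,150:450,::-1],None,fx=2.6,fy=2.6))
E
```

```text
time: 7.6
ee_pos: [0.5784, 0.185, 0.1674]
ee_rot: [-0.275, 0.568, 0.748, 0.205]
wrist_force: [0.2, 1.5, 0.6]
finger_gap: 0.0777
grasp_force: 0.0
row [-0.013 -0.003  0.005] [-0.0051  0.0014  0.1615] n>= 3.2 q [ 0.36  0.71 -0.61  1.86 -0.43  0.82  0.44] F [0.2 1.5 0.6] t 7.6
```

View pics/pre.png

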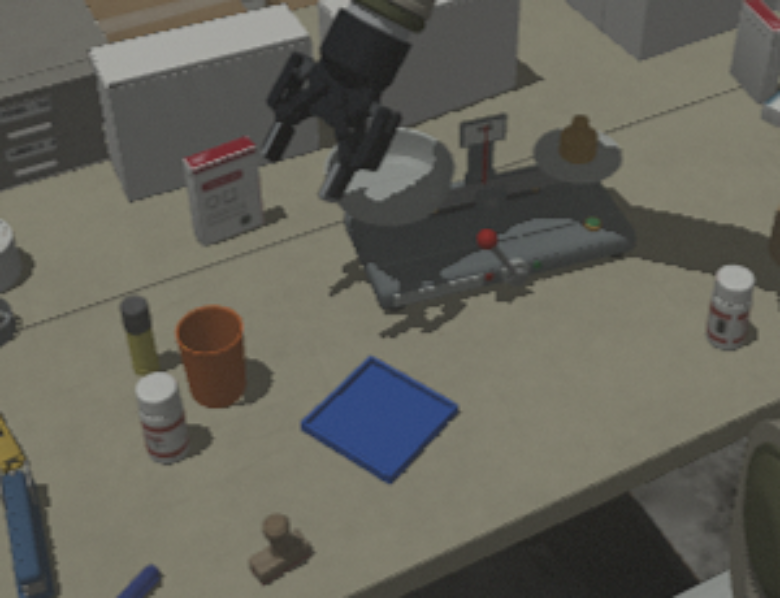

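The gripper is poised above and right of the cup (cup at about (212,355) in the crop), clear of everything. Advance and grip.

```bash
python3 drive.py '-0.013 0 0.005 -0.005 0.001 0.04 0.078;-0.013 0 0.005 -0.005 0.001 0.08 0.078;-0.013 0 0.005 -0.005 0.001 0.12 0.078;-0.013 0 0.005 -0.005 0.001 0.145 0.078;-0.013 0 0.005 -0.005 0.001 0.165 0.078;-0.013 0 0.005 -0.005 0.001 0.165 0.078;-0.013 0 0.005 -0.005 0.001 0.165 0.078' && python3 drive.py '0 0 0 0 0 0 0.04;0 0 0 0 0 0 0.04;0 0 0 0 0 0 0.04;0 0 0 0 0 0 0.04;0 0 0 0 0 0 0.04;0 0 0 0 0 0 0.04'
python3 - <<'E'
from h import *
R=fwd(np.radians(105),np.radians(50)); P,Q_,o=pose()
rel(np.array([.555,.27,.055]),R,True); rel(P+[0,0,.16],Q_); print(np.linalg.norm(o["joint_velocities"]))
cv2.imwrite("pics/grip.png",cv2.resize(viewer.camera("scene")[230:380,170:370,::-1],None,fx=3,fy=3))
E
```

```text
time: 8.35
ee_pos: [0.5548, 0.2784, 0.0411]
ee_rot: [-0.268, 0.574, 0.745, 0.211]
wrist_force: [0.4, -0.8, 0.3]
finger_gap: 0.0781
grasp_force: 0.0
time: 8.95
ee_pos: [0.5559, 0.2783, 0.042]
ee_rot: [-0.267, 0.574, 0.744, 0.212]
wrist_force: [-1.0, -2.3, 4.2]
finger_gap: 0.052
grasp_force: 58.5
row [ 0.012  0.002 -0.001] [ 0.0024 -0.0031  0.0037] n>= 0.1 q [ 0.24  0.89 -0.65  1.97 -0.48  0.46  0.48] F [-1.  -2.3  4.2] t 8.95
row [0. 0. 0.] [ 0.1025  0.0013 -0.1228] n>= 3.2 q [ 0.24  0.89 -0.65  1.97 -0.48  0.46  0.48] F [-1.  -2.3  4.2] t 8.95
0.0024460832180721887
```

View pics/grip.png

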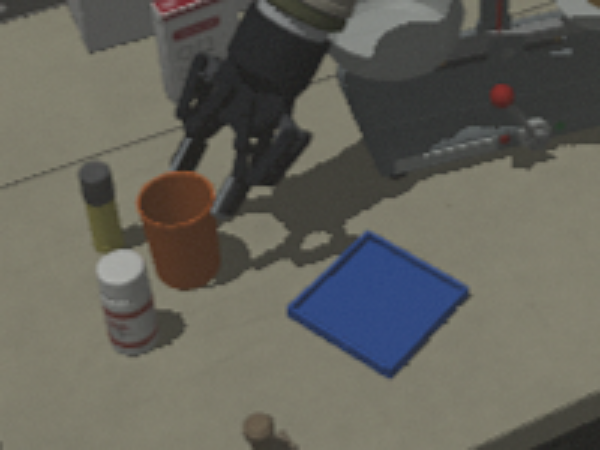

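The fingers hold only the near edge of the cup (opening 52 mm rather than 61), so the grip is shallow. I'll check the cup's place and regrip deeper.

```bash
python3 drive.py '0 0 0 0 0 0 0.078;0 0 0 0 0 0 0.078;0 0 0 0 0 0 0.078;0 0 0 0 0 0 0.078'
python3 - <<'E'
from h import *
np.set_printoptions(precision=4,suppress=True)
for z in(.085,0): print(proj("scene",np.array([.555,.27,z])))
S0=cv2.imread("pics/scene0.png")[:,:,::-1].copy();S=viewer.camera("scene")
O=((3,130,60),(14,255,255))
for im in(S0,S):
    c=blob(im,*O,(205,275,260,335)); print(cv2.boundingRect(c)); h=cv2.convexHull(c)[:,0]; 
    b=h[h[:,1].argmax()]; print("bottom",b, "onz0 front foot",onz("scene",b,0))
m=cv2.inRange(cv2.cvtColor(S0,cv2.COLOR_RGB2HSV),(0,100,30),(16,255,255))[275:340,205:260]; ys,xs=np.nonzero(m); print(xs.min()+205,xs.max()+205,ys.min()+275,ys.max()+275)
m=cv2.inRange(cv2.cvtColor(S,cv2.COLOR_RGB2HSV),(0,100,30),(16,255,255))[275:340,205:260]; ys,xs=np.nonzero(m); print(xs.min()+205,xs.max()+205,ys.min()+275,ys.max()+275)
print([proj("scene",np.array([.555+.033*np.cos(a),.27+.033*np.sin(a),.085])) for a in np.arange(4)*np.pi/2])
T=viewer.camera("top"); c=blob(T,*O,(185,225,235,275)); print(cv2.boundingRect(c)); P,Q_,o=pose(); print(P,P-Q_.apply([0,0,.0187]))
E
```

```text
time: 9.4
ee_pos: [0.555, 0.2788, 0.0406]
ee_rot: [-0.268, 0.574, 0.744, 0.211]
wrist_force: [0.8, 0.8, 0.1]
finger_gap: 0.0781
grasp_force: 0.0
[230.1429 296.6751]
[233.7228 319.4408]
(218, 288, 25, 39)
bottom [234 326] onz0 front foot [0.5337 0.2773 0.    ]
(217, 287, 26, 39)
bottom [235 325] onz0 front foot [0.5357 0.2738 0.    ]
207 243 287 335
206 242 287 335
[array([225.5896, 288.3636]), array([217.4973, 301.1803]), array([234.8684, 305.3007]), array([242.5412, 292.2579])]
(193, 234, 28, 28)
[0.5549 0.2789 0.0406] [0.5578 0.2672 0.055 ]
```

Run:
```python
from h import *
np.set_printoptions(precision=1,suppress=True)
P,Q_,o=pose()
for s in(0,.01,.02,.03,.04):
    print(s,[ (proj("scene",P+Q_.apply([0,y,-s]))-[170,230])*3 for y in(-.026,0,.026)])
cv2.imwrite("pics/g2.png",cv2.resize(np.hstack([viewer.camera("scene")[260:350,190:290,::-1],viewer.camera("top")[200:290,160:260,::-1]]),None,fx=4,fy=4,interpolation=cv2.INTER_CUBIC))
```

```text
0 [array([194.2, 257.3]), array([176.3, 240.1]), array([158.9, 223.3])]
0.01 [array([199.6, 247.3]), array([181.6, 230.2]), array([164.1, 213.5])]
0.02 [array([205. , 237.2]), array([186.9, 220.2]), array([169.3, 203.7])]
0.03 [array([210.4, 227.2]), array([192.3, 210.3]), array([174.6, 193.8])]
0.04 [array([215.8, 217.1]), array([197.6, 200.3]), array([179.8, 183.9])]
```

View pics/g2.png

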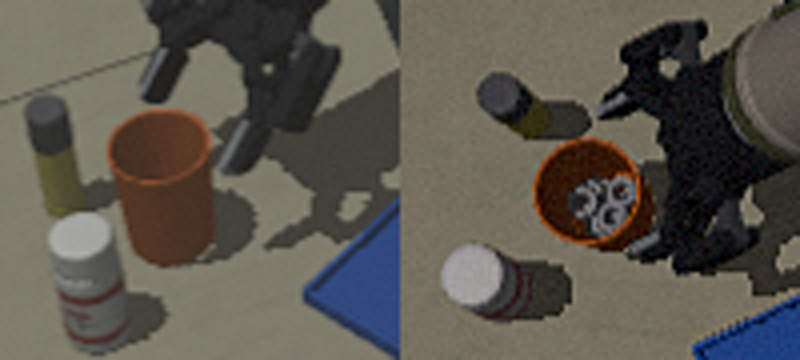

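Run:
```python
from h import *
np.set_printoptions(precision=4,suppress=True)
P,Q_,o=pose()
for a,b in(((211.8,227.5),(227.5,284.5)),((220,262),(248.7,303))):
    X,e=tri(a,b); print(X,e,"in tool",Q_.inv().apply(X-P))
print(P,Q_.as_matrix())
```

```text
[0.6067 0.2599 0.078 ] 0.0019643493450807233 in tool [-0.0003  0.0456 -0.0487]
[0.5213 0.2372 0.0782] 0.00492152992919705 in tool [-0.0002 -0.0428 -0.0495]
[0.5549 0.2789 0.0406] [[-0.1971  0.9678 -0.1568]
 [ 0.7416  0.2518  0.6218]
 [ 0.6412  0.0063 -0.7673]]
```

The tips really stand about 48 mm behind the reported TCP at this opening (both views and the 52 mm chord agree), so I use a 57 mm pad offset from here.

```bash
sed -i 's/bot.pinch_z\]/G]/; s/^def rel/G=.057\ndef rel/' h.py; sed -i 's/^L=.*/L=.057/' plan2.py
python3 - <<'E'
from h import *
R=fwd(np.radians(105),np.radians(50)); rel(np.array([.554,.271,.053]),R,True)
E
```

```text
row [ 0.009  0.002 -0.002] [ 0.0024 -0.0033  0.0427] n>= 0.9 q [ 0.24  0.89 -0.65  1.97 -0.48  0.46  0.48] F [-0.7  0.  -0.2] t 9.6
```

```bash
python3 drive.py '0 0 0 0.002 -0.003 0.01 0.078;0 0 0 0.002 -0.003 0.022 0.078;0 0 0 0.002 -0.003 0.033 0.078;0 0 0 0.002 -0.003 0.042 0.078;0 0 0 0.002 -0.003 0.042 0.078;0 0 0 0.002 -0.003 0.042 0.078' && python3 drive.py '0 0 0 0 0 0 0.04;0 0 0 0 0 0 0.04;0 0 0 0 0 0 0.04;0 0 0 0 0 0 0.04;0 0 0 0 0 0 0.04;0 0 0 0 0 0 0.04'
python3 - <<'E'
from h import *
P,Q_,o=pose(); rel(P+[0,0,.16],Q_)
E
```

```text
time: 10.2
ee_pos: [0.5448, 0.306, 0.0093]
ee_rot: [-0.268, 0.574, 0.744, 0.211]
wrist_force: [0.6, -0.1, -0.4]
finger_gap: 0.0779
grasp_force: 0.0
time: 10.8
ee_pos: [0.5456, 0.3057, 0.0102]
ee_rot: [-0.268, 0.574, 0.744, 0.211]
wrist_force: [0.6, -2.3, 6.0]
finger_gap: 0.0624
grasp_force: 64.5
row [0. 0. 0.] [ 0.1026  0.0012 -0.1228] n>= 3.2 q [ 0.2   0.94 -0.66  1.99 -0.49  0.38  0.48] F [ 0.6 -2.3  6. ] t 10.8
```

```bash
python3 drive.py '0 0 0 0.026 0 -0.031 0.04;0 0 0 0.051 0 -0.061 0.04;0 0 0 0.077 0 -0.092 0.04;0 0 0 0.103 0 -0.123 0.04;0 0 0 0.103 0 -0.123 0.04'
cat > pour.py <<'E'
from plan2 import *
from h import *
np.set_printoptions(precision=3,suppress=True)
RG=Ro.from_quat([.574,.744,.211,-.268]); PG=np.array([.5456,.3057,.0102]); LB=RG.inv().apply(np.array([.554,.271,0])-PG); LC=RG.inv().apply([0,0,1])
bowl=np.array([.648,.028,.128])
def pourpose(tau,yaw,lip):  # tilt tau toward azimuth yaw, lower lip at point lip; returns TCP pose
    h=np.radians(yaw); R=Ro.from_rotvec(np.radians(tau)*np.array([-np.sin(h),np.cos(h),0]))*RG
    c=R.apply(LC); dn=np.array([0,0,-1.])+c*c[2]; dn/=np.linalg.norm(dn)
    return lip-R.apply(LB)-c*.085-dn*.033, R
E
python3 - <<'E'
from pour import *
print(LB,LC); P,Q_,o=pose(); q=np.array(o["q"]); 
for tau,lip in((60,bowl+[0.0,.05,.06]),(90,bowl+[0,.02,.03]),(125,bowl+[0,0,.014])):
    p,R=pourpose(tau,105,lip); q,e=sim(q,p,R,10); g=p+R.apply([0,0,-.057]); print(tau,p,q,round(e,3),g,"minz",(g+R.apply(body))[:,2].min(), "low edge of cup",(p+R.apply(LB))); rel(p,R)
E
```

```text
time: 11.3
ee_pos: [0.5457, 0.3067, 0.175]
ee_rot: [-0.265, 0.573, 0.745, 0.213]
wrist_force: [-0.2, 0.6, -1.8]
finger_gap: 0.0625
grasp_force: 68.0
[-0.034 -0.001 -0.015] [ 0.641  0.006 -0.767]
60 [0.665 0.017 0.148] [-0.385  0.582  0.152  1.864  0.406  0.732 -0.305] 0.0 [0.66  0.036 0.202] minz 0.1796390667236407 low edge of cup [ 0.671 -0.009  0.174]
row [ 0.006 -1.046 -0.008] [-0.256  0.042 -0.178] n>= 7.0 q [ 0.21  0.67 -0.66  1.94 -0.52  0.64  0.35] F [-0.2  0.6 -1.8] t 11.3
90 [ 0.668 -0.024  0.155] [-0.773  0.772  0.483  1.928  0.792  0.801 -0.778] 0.0 [0.656 0.018 0.192] minz 0.17082717391729005 low edge of cup [ 0.67  -0.034  0.191]
row [ 0.005 -1.569 -0.015] [-0.282  0.035 -0.209] n>= 10.5 q [ 0.21  0.67 -0.66  1.94 -0.52  0.64  0.35] F [-0.2  0.6 -1.8] t 11.3
125 [ 0.665 -0.032  0.183] [-1.001  1.154  0.674  1.892  0.941  1.046 -1.089] 0.0 [0.65  0.022 0.188] minz 0.15221026584076539 low edge of cup [ 0.661 -0.021  0.218]
row [ 0.005 -2.18  -0.024] [-0.271  0.03  -0.235] n>= 14.5 q [ 0.21  0.67 -0.66  1.94 -0.52  0.64  0.35] F [-0.2  0.6 -1.8] t 11.3
```

```bash
python3 drive.py '0 -0.13 0 -0.032 0.005 -0.022 0.04;0 -0.26 0 -0.064 0.01 -0.045 0.04;0 -0.39 0 -0.096 0.016 -0.067 0.04;0 -0.52 0 -0.128 0.021 -0.089 0.04;0 -0.65 0 -0.16 0.026 -0.111 0.04;0 -0.78 0 -0.192 0.031 -0.133 0.04;0 -0.91 0 -0.224 0.037 -0.156 0.04;0 -1.045 0 -0.256 0.042 -0.178 0.04;0 -1.045 0 -0.256 0.042 -0.178 0.04'
python3 - <<'E'
from pour import *
print(pose()[0])
for tau,lip in((90,bowl+[0,.015,.03]),(125,bowl+[0,0.0,.014])):
    p,R=pourpose(tau,105,lip); rel(p,R)
cv2.imwrite("pics/p1.png",np.hstack([viewer.camera("scene")[170:370,190:420,::-1],viewer.camera("top")[120:320,220:450,::-1]]))
E
```

```text
time: 12.2
ee_pos: [0.6622, 0.0156, 0.1404]
ee_rot: [0.14, 0.601, 0.78, -0.107]
wrist_force: [-0.5, 0.8, -3.1]
finger_gap: 0.0622
grasp_force: 68.4
[0.662 0.016 0.14 ]
row [-0.011 -0.521 -0.006] [-0.047 -0.005  0.002] n>= 3.5 q [-0.42  0.6   0.18  1.87  0.39  0.72 -0.31] F [-0.5  0.8 -3.1] t 12.2
row [-0.012 -1.132 -0.009] [-0.059 -0.009 -0.023] n>= 7.5 q [-0.42  0.6   0.18  1.87  0.39  0.72 -0.31] F [-0.5  0.8 -3.1] t 12.2
```

View pics/p1.png

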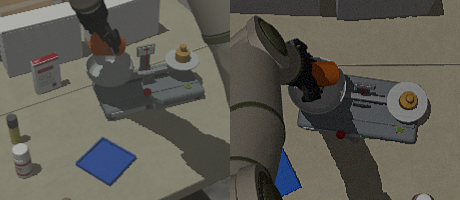

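The cup is tilted about 60° and hangs over the bowl, clear of the dial. Continue tipping.

```bash
python3 drive.py '0 -0.1 0 -0.01 0 0 0.04;0 -0.2 0 -0.02 -0.002 0 0.04;0 -0.3 0 -0.03 -0.003 0 0.04;0 -0.4 0 -0.04 -0.004 0 0.04;0 -0.52 0 -0.047 -0.005 0 0.04;0 -0.62 0 -0.049 -0.005 -0.004 0.04;0 -0.72 0 -0.051 -0.006 -0.008 0.04;0 -0.82 0 -0.053 -0.007 -0.012 0.04;0 -0.92 0 -0.055 -0.008 -0.016 0.04;0 -1.02 0 -0.057 -0.009 -0.02 0.04;0 -1.13 0 -0.059 -0.009 -0.023 0.04;0 -1.13 0 -0.059 -0.009 -0.023 0.04' && python3 drive.py '0 -0.1 0 0 0 0 0.04;0 -0.17 0 0 0 0 0.04;0 -0.17 0 0 0 0 0.04;0 -0.17 0 0 0 0 0.04;0 -0.17 0 0 0 0 0.04'
python3 - <<'E'
from pour import *
P,Q_,o=pose(); print(P, "cup axis",Q_.apply(LC),"base",P+Q_.apply(LB),"mouth",P+Q_.apply(LB+.085*LC)); 
p,R=pourpose(60,105,bowl+[0,.05,.08]); rel(p,R); print(o["q"])
cv2.imwrite("pics/p2.png",cv2.resize(np.hstack([viewer.camera("scene")[190:300,240:370,::-1],viewer.camera("top")[150:260,250:380,::-1]]),None,fx=3,fy=3))
E
```

```text
time: 13.5
ee_pos: [0.6652, -0.0318, 0.179]
ee_rot: [0.533, 0.451, 0.585, -0.412]
wrist_force: [-0.3, 0.9, -1.8]
finger_gap: 0.062
grasp_force: 66.6
time: 14.0
ee_pos: [0.6661, -0.0336, 0.1857]
ee_rot: [0.581, 0.419, 0.536, -0.447]
wrist_force: [0.0, 0.5, -1.2]
finger_gap: 0.0622
grasp_force: 66.6
[ 0.666 -0.034  0.186] cup axis [-0.167  0.698 -0.697] base [ 0.661 -0.017  0.218] mouth [0.647 0.042 0.159]
row [-0.011  1.294 -0.005] [ 0.014  0.012 -0.05 ] n>= 8.6 q [-1.04  1.27  0.76  1.9   0.93  1.07 -1.13] F [ 0.   0.5 -1.2] t 14.0
[-1.04   1.273  0.759  1.904  0.928  1.07  -1.128]
```

View pics/p2.png

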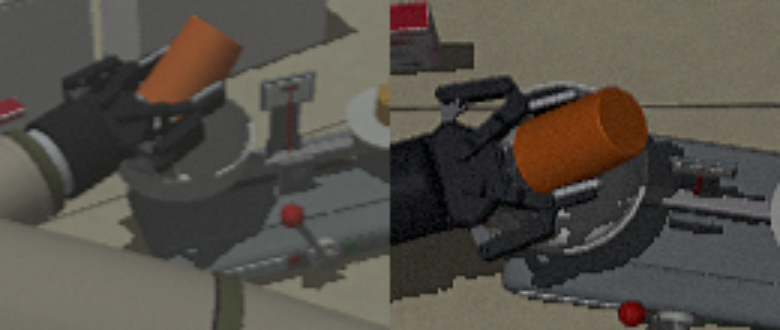

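The cup is tipped 134° with its mouth over the bowl, and the wrist load dropped by about 1.3–1.9 N (nuts out). Back off and look.

```bash
python3 drive.py '0 0.08 0 0.007 0.004 -0.02 0.04;0 0.2 0 0.014 0.008 -0.04 0.04;0 0.34 0 0.014 0.012 -0.05 0.04;0 0.48 0 0.014 0.012 -0.05 0.04;0 0.62 0 0.014 0.012 -0.05 0.04;0 0.76 0 0.014 0.012 -0.05 0.04;0 0.9 0 0.014 0.012 -0.05 0.04;0 1.04 0 0.014 0.012 -0.05 0.04;0 1.17 0 0.014 0.012 -0.05 0.04;0 1.29 0 0.014 0.012 -0.05 0.04;0 1.29 0 0.014 0.012 -0.05 0.04'
python3 - <<'E'
from pour import *
P,Q_,o=pose(); q=np.array(o["q"])
print(P+Q_.apply(LB))
def up(base,yaw=0): R=Ro.from_euler("z",yaw)*RG; return np.array(base)-R.apply(LB),R
for b,yaw in(([.55,.2,.2],0),([.442,.146,.11],0),([.442,.146,.006],0)):
    p,R=up(b,yaw); q,e=sim(q,p,R,10); print(q,round(e,3)); rel(p,R)
E
```

```text
time: 15.2
ee_pos: [0.6666, 0.0091, 0.1714]
ee_rot: [0.144, 0.607, 0.774, -0.105]
wrist_force: [-0.5, -2.2, -0.7]
finger_gap: 0.0623
grasp_force: 66.7
[ 0.672 -0.017  0.197]
[ 0.26   0.588 -0.527  1.971 -0.604  0.784  0.523] 0.0
row [ 0.009  1.054 -0.011] [ 0.219 -0.067 -0.124] n>= 7.0 q [-0.43  0.56  0.21  1.84  0.36  0.77 -0.27] F [-0.5 -2.2 -0.7] t 15.2
[ 0.437  0.675 -0.645  2.28  -0.684  0.494  0.781] 0.0
row [ 0.009  1.054 -0.011] [ 0.226 -0.185 -0.032] n>= 7.0 q [-0.43  0.56  0.21  1.84  0.36  0.77 -0.27] F [-0.5 -2.2 -0.7] t 15.2
[ 0.445  0.911 -0.669  2.297 -0.684  0.268  0.889] 0.0
row [ 0.009  1.054 -0.011] [ 0.262 -0.187  0.065] n>= 7.0 q [-0.43  0.56  0.21  1.84  0.36  0.77 -0.27] F [-0.5 -2.2 -0.7] t 15.2
```

```bash
python3 drive.py '0 0.13 0 0.027 -0.008 -0.015 0.04;0 0.26 0 0.055 -0.017 -0.031 0.04;0 0.4 0 0.082 -0.025 -0.046 0.04;0 0.53 0 0.11 -0.033 -0.062 0.04;0 0.66 0 0.137 -0.042 -0.077 0.04;0 0.79 0 0.164 -0.05 -0.093 0.04;0 0.92 0 0.192 -0.06 -0.108 0.04;0.009 1.054 -0.011 0.219 -0.067 -0.124 0.04;0.009 1.054 -0.011 0.219 -0.067 -0.124 0.04'
python3 - <<'E'
from pour import *
for b in([.442,.146,.11],[.442,.146,.006]): rel(np.array(b)-RG.apply(LB),RG)
T=viewer.camera("top")
cv2.imwrite("pics/p3.png",np.hstack([cv2.resize(T[170:245,270:345,::-1],(500,500),interpolation=cv2.INTER_CUBIC)]))
E
```

```text
time: 16.1
ee_pos: [0.5359, 0.2401, 0.2039]
ee_rot: [-0.273, 0.572, 0.746, 0.206]
wrist_force: [-0.1, -1.4, -1.6]
finger_gap: 0.0622
grasp_force: 66.6
row [-0.016 -0.001  0.001] [-0.077 -0.114  0.045] n>= 2.9 q [ 0.22  0.59 -0.51  1.94 -0.6   0.81  0.49] F [-0.1 -1.4 -1.6] t 16.1
row [-0.016 -0.001  0.001] [-0.144 -0.113  0.125] n>= 4.4 q [ 0.22  0.59 -0.51  1.94 -0.6   0.81  0.49] F [-0.1 -1.4 -1.6] t 16.1
```

View pics/p3.png

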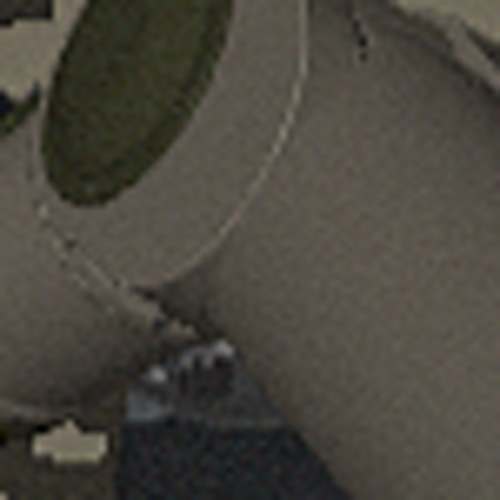

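The arm hides the bowl in this picture, with only a scrap of the bowl visible at the bottom. The bowl's sinking will show whether all eight nuts are in. Next, set the cup in the tray.

```bash
python3 drive.py '-0.016 0 0 -0.025 -0.04 0.015 0.04;-0.016 0 0 -0.05 -0.075 0.03 0.04;-0.016 0 0 -0.077 -0.114 0.045 0.04;-0.016 0 0 -0.094 -0.114 0.065 0.04;-0.016 0 0 -0.11 -0.114 0.085 0.04;-0.016 0 0 -0.127 -0.113 0.105 0.04;-0.016 0 0 -0.137 -0.113 0.117 0.04;-0.016 0 0 -0.144 -0.113 0.125 0.04;-0.016 0 0 -0.144 -0.113 0.125 0.04'
python3 - <<'E'
from pour import *
P,Q_,o=pose(); print("base",P+Q_.apply(LB),"axis",Q_.apply(LC)); rel(np.array([.442,.146,.0035])-RG.apply(LB),RG)
E
```

```text
time: 17.05
ee_pos: [0.4371, 0.1818, 0.0163]
ee_rot: [-0.266, 0.573, 0.746, 0.212]
wrist_force: [0.1, -0.3, -0.8]
finger_gap: 0.0623
grasp_force: 66.6
base [0.446 0.147 0.006] axis [-0.006  0.002  1.   ]
row [0.002 0.003 0.005] [-0.002 -0.004  0.002] n>= 0.1 q [ 0.4   0.88 -0.63  2.25 -0.71  0.33  0.88] F [ 0.1 -0.3 -0.8] t 17.05
```

```bash
python3 drive.py '0 0 0 -0.002 -0.003 0.002 0.04;0 0 0 -0.002 -0.003 0.003 0.04;0 0 0 -0.002 -0.003 0.003 0.04'; python3 drive.py '0 0 0 0 0 0 0.074;0 0 0 0 0 0 0.078;0 0 0 0 0 0 0.078;0 0 0 0 0 0 0.078'
python3 - <<'E'
from pour import *
T=viewer.camera("top"); O=((3,130,60),(14,255,255)); c=blob(T,*O,(225,255,300,335)); print(cv2.boundingRect(c),cv2.fitEllipse(c)[0],proj("top",np.array([.442,.146,.089])))
E
```

```text
time: 17.35
ee_pos: [0.4339, 0.1816, 0.0143]
ee_rot: [-0.266, 0.573, 0.746, 0.213]
wrist_force: [-0.2, -0.6, 1.2]
finger_gap: 0.0619
grasp_force: 66.5
time: 17.75
ee_pos: [0.4339, 0.1816, 0.0137]
ee_rot: [-0.266, 0.573, 0.745, 0.213]
wrist_force: [0.5, -0.6, 0.2]
finger_gap: 0.078
grasp_force: 0.0
(244, 280, 27, 27) (256.8422546386719, 293.55877685546875) [258.116 294.854]
```

The cup's rim lies at (257,294), within 2 mm of where it should be. Retreat and set up for the lever.

```bash
python3 drive.py '0 0 0 0 0 -0.02 0.078;0 0 0 0 0 -0.05 0.078;0 0 0 0 0 -0.09 0.078;0 0 0 0 0 -0.14 0.06;0 0 0 0 0 -0.19 0.03;0 0 0 0 0 -0.22 0;0 0 0 0 0 -0.22 0'
cat > lev.py <<'E'
from plan2 import *
from h import *
ys=np.array([.1596,.9872]); xs=np.array([.9872,-.1596]); o0=np.array([.6307,-.0799])
RD=Ro.from_matrix(np.array([[*ys,0],[*xs,0],[0,0,-1.]]).T)
def at(x,y,z): return np.r_[o0+xs*x+ys*y,z]
E
python3 - <<'E'
from lev import *
np.set_printoptions(precision=2,suppress=True)
P,Q_,o=pose();q=np.array(o["q"]);print(P)
for p in(at(-.11,.085,.15),at(-.11,.085,.045),at(-.11,-.02,.045),at(-.11,-.085,.15),at(-.11,-.085,.045)):
    q,e=sim(q,p,RD,8); print(p,q,round(e,3)); rel(p,RD)
S=viewer.camera("scene");T=viewer.camera("top"); O=((3,130,60),(14,255,255)); print(cv2.boundingRect(blob(T,*O,(225,255,300,335))))
c=blob(T,(0,0,120),(180,60,255),(240,265,275,320)) if 0 else None
x,y,w,h=cv2.boundingRect(blob(T,*O,(225,255,300,335))); g=cv2.cvtColor(T[y+5:y+h-5,x+5:x+w-5],cv2.COLOR_RGB2HSV); print("greyish px inside cup",(g[...,1]<80).sum())
E
```

```text
time: 18.5
ee_pos: [0.47, 0.0418, 0.1848]
ee_rot: [-0.263, 0.574, 0.745, 0.213]
wrist_force: [-0.1, 0.7, -0.7]
finger_gap: 0.0197
grasp_force: 0.0
[0.47 0.04 0.18]
[0.54 0.02 0.15] [-0.19  0.42  0.08  2.13 -0.06  0.59 -0.23] 0.0
row [-0.13 -0.68  0.4 ] [-0.05  0.06  0.  ] n>= 5.4 q [ 0.55  0.56 -0.45  2.06 -0.52  0.91  0.78] F [-0.1  0.7 -0.7] t 18.5
[0.54 0.02 0.04] [-0.16  0.6   0.04  2.2  -0.07  0.35 -0.22] 0.0
row [-0.13 -0.68  0.4 ] [-0.12  0.06  0.09] n>= 5.4 q [ 0.55  0.56 -0.45  2.06 -0.52  0.91  0.78] F [-0.1  0.7 -0.7] t 18.5
[ 0.52 -0.08  0.04] [ 0.05  0.59  0.02  2.22 -0.03  0.33 -0.07] 0.0
row [-0.13 -0.68  0.4 ] [-0.19  0.01  0.02] n>= 5.4 q [ 0.55  0.56 -0.45  2.06 -0.52  0.91  0.78] F [-0.1  0.7 -0.7] t 18.5
[ 0.51 -0.15  0.15] [ 0.17  0.42  0.02  2.14 -0.01  0.59  0.04] 0.0
row [-0.13 -0.68  0.4 ] [-0.17 -0.01 -0.1 ] n>= 5.4 q [ 0.55  0.56 -0.45  2.06 -0.52  0.91  0.78] F [-0.1  0.7 -0.7] t 18.5
[ 0.51 -0.15  0.04] [ 0.18  0.59  0.01  2.21 -0.01  0.34  0.04] 0.0
row [-0.13 -0.68  0.4 ] [-0.24 -0.01 -0.01] n>= 5.4 q [ 0.55  0.56 -0.45  2.06 -0.52  0.91  0.78] F [-0.1  0.7 -0.7] t 18.5
(244, 280, 27, 27)
greyish px inside cup 0
```

```bash
python3 drive.py '-0.03 -0.14 0.08 -0.01 0.012 -0.02 0;-0.06 -0.28 0.16 -0.02 0.024 -0.02 0;-0.08 -0.42 0.24 -0.03 0.036 -0.02 0;-0.11 -0.56 0.32 -0.04 0.048 -0.01 0;-0.13 -0.68 0.4 -0.05 0.06 0 0;-0.13 -0.68 0.4 -0.05 0.06 0 0;-0.13 -0.68 0.4 -0.05 0.06 0 0'
python3 - <<'E'
from lev import *
rel(at(-.11,.085,.045),RD); print(pose()[2]["finger_gap"])
# locate fingertips: red ball still there?
S=viewer.camera("scene");T=viewer.camera("top"); R=((0,150,60),(4,255,255))
for n,im,bx in(("top",T,(318,245,375,270)),("scene",S,(325,252,395,290))):
    c=blob(im,*R,bx); print(n,cen(c),cv2.boundingRect(c))
E
```

```text
time: 19.3
ee_pos: [0.5343, 0.0282, 0.1494]
ee_rot: [-0.004, 0.757, 0.653, 0.0]
wrist_force: [0.6, 0.6, -0.2]
finger_gap: 0.0002
grasp_force: 0.0
row [-0.007 -0.006  0.013] [-0.0069  0.0031  0.1043] n>= 2.1 q [-0.18  0.44  0.04  2.08 -0.04  0.63 -0.26] F [ 0.6  0.6 -0.2] t 19.3
0.00021561626957602306Traceback (most recent call last):
  File "<stdin>", line 6, in <module>
  File "h.py", line 18, in blob
    c,_=cv2.findContours(k,cv2.RETR_EXTERNAL,cv2.CHAIN_APPROX_NONE); c=max(c,key=cv2.contourArea)
                                                                       ~~~^^^^^^^^^^^^^^^^^^^^^^^
ValueError: max() iterable argument is empty
```

```bash
python3 drive.py '0 0 0.01 -0.007 0.003 0.035 0;0 0 0.01 -0.007 0.003 0.07 0;0 0 0.01 -0.007 0.003 0.104 0;0 0 0.01 -0.007 0.003 0.104 0'; python3 drive.py '0 0 0 -0.012 0 0 0;0 0 0 -0.024 0 0 0;0 0 0 -0.034 0 0 0;0 0 0 -0.044 0 0 0;0 0 0 -0.054 0 0 0'
python3 - <<'E'
from lev import *
P,Q_,o=pose(); print("scale y",ys@(P[:2]-o0),"x",xs@(P[:2]-o0),P[2],o["wrist_force"])
S=viewer.camera("scene"); m=cv2.inRange(cv2.cvtColor(S,cv2.COLOR_RGB2HSV),(0,150,60),(4,255,255)); ys_,xs_=np.nonzero(m[250:295,320:400]); print(len(xs_), xs_.mean()+320 if len(xs_) else 0, ys_.mean()+250 if len(xs_) else 0)
for a in(0,.3,.55,.8,1.1): print(a,proj("scene",at(-.103,.076*np.sin(.55-a),.026+.076*np.cos(.55-a))))
E
```

```text
time: 19.8
ee_pos: [0.5343, 0.0143, 0.0437]
ee_rot: [-0.006, 0.764, 0.645, -0.001]
wrist_force: [-0.1, 0.4, -1.1]
finger_gap: 0.0001
grasp_force: 0.0
time: 20.3
ee_pos: [0.5287, -0.0381, 0.0478]
ee_rot: [-0.003, 0.764, 0.646, 0.002]
wrist_force: [-0.0, 1.0, 0.7]
finger_gap: -0.0
grasp_force: 0.7
scale y 0.024972941749829725 x -0.10739060930942207 0.04783524610669596 [-7.62928046e-04  1.00701042e+00  7.08246422e-01]
1 338.0 276.0
0 [336.43540964 262.8191772 ]
0.3 [343.85313241 258.69503727]
0.55 [350.41848757 256.55564211]
0.8 [356.84765424 255.74937714]
1.1 [363.77223682 256.58572743]
```

```bash
python3 drive.py '0 0 0 -0.01 0 0 0;0 0 0 -0.02 0 0 0;0 0 0 -0.03 0 0 0;0 0 0 -0.036 0 0 0;0 0 0 -0.04 0 0 0;0 0 0 -0.043 0 0 0'
cat > ball.py <<'E'
from lev import *
P,Q_,o=pose(); print("scale y",ys@(P[:2]-o0),"x",xs@(P[:2]-o0),P[2],"F scale y",ys@np.array(o["wrist_force"])[:2],"t",o["time"])
for n,bx in(("scene",(325,248,400,295)),("top",(318,240,380,275))):
    I=viewer.camera(n); m=cv2.inRange(cv2.cvtColor(I,cv2.COLOR_RGB2HSV),(0,150,50),(4,255,255)); x0,y0,x1,y1=bx; v,u=np.nonzero(m[y0:y1,x0:x1]); print(n,len(u),(u.mean()+x0,v.mean()+y0) if len(u) else "")
    cv2.imwrite(f"pics/now_{n}.png",I[:,:,::-1])
for a in(0,.3,.8,1.1):
    X=at(-.103,.076*np.sin(.55-a),.026+.076*np.cos(.55-a)); print(a,proj("scene",X).round(1),proj("top",X).round(1))
E
python3 ball.py
```

```text
time: 20.95
ee_pos: [0.5211, -0.0796, 0.0465]
ee_rot: [-0.004, 0.763, 0.646, 0.001]
wrist_force: [-0.3, 1.9, -1.2]
finger_gap: 0.0001
grasp_force: 0.7
scale y -0.017228178361245548 x -0.1082838814853443 0.046461599851373804 F scale y 1.8169186034427556 t 20.95
scene 0 
top 1 (np.float64(334.0), np.float64(253.0))
0 [336.4 262.8] [329.4 255. ]
0.3 [343.9 258.7] [338.2 255.8]
0.8 [356.8 255.7] [353.8 258.2]
1.1 [363.8 256.6] [362.2 259.9]
```

```bash
python3 drive.py '0 0 0 -0.003 0 0 0;0 0 0 -0.006 0 0 0;0 0 0 -0.006 0 0 0'; python3 drive.py '0 0 0 -0.003 0 0 0;0 0 0 -0.006 0 0 0;0 0 0 -0.006 0 0 0'; python3 ball.py | head -3
```

```text
time: 21.35
ee_pos: [0.5211, -0.0804, 0.0466]
ee_rot: [-0.005, 0.762, 0.648, 0.003]
wrist_force: [1.1, 16.3, 0.8]
finger_gap: -0.0001
grasp_force: 8.5
time: 21.65
ee_pos: [0.5211, -0.0809, 0.0466]
ee_rot: [-0.006, 0.76, 0.65, 0.005]
wrist_force: [3.2, 36.0, 1.3]
finger_gap: 0.0006
grasp_force: 17.8
scale y -0.018459831698052567 x -0.10808908577017239 0.046590316298483266 F scale y 36.010614503274994 t 21.65
scene 0 
top 2 (np.float64(333.5), np.float64(253.0))
```

At the stop. Back off, rise and look numerically at lever and bowl.

```bash
python3 drive.py '0 0 0 0.015 0 0 0;0 0 0 0.035 0 0 0;0 0 0 0.045 0 -0.03 0;0 0 0 0.045 0 -0.07 0;0 0 0 0.0 0 -0.12 0;0 0 0 -0.05 0 -0.12 0;0 0 0 -0.1 0 -0.12 0;0 0 0 -0.1 0 -0.12 0'
cat > bowl.py <<'E'
from h import *
# bowl height by edge shift: match patch of the bowl from the first scene/top picture
for n,bx in(("scene",(275,218,325,245)),("top",(277,176,337,236))):
    A=cv2.imread(f"pics/{n}0.png",0); B=cv2.imread(f"pics/now_{n}.png",0); x0,y0,x1,y1=bx; k=8
    r=cv2.matchTemplate(B[y0-k:y1+k,x0-k:x1+k],A[y0:y1,x0:x1],cv2.TM_CCOEFF_NORMED); i=np.unravel_index(r.argmax(),r.shape); print(n,"shift rows,cols",i[0]-k,i[1]-k,r.max().round(2))
P=lambda z:proj("scene",np.array([.648,.028,z])); print("11 mm down =",P(.117)-P(.128))
E
python3 ball.py; python3 bowl.py
```

```text
time: 22.55
ee_pos: [0.5017, -0.1966, 0.1668]
ee_rot: [-0.002, 0.765, 0.644, 0.001]
wrist_force: [0.1, 0.3, -0.2]
finger_gap: -0.0002
grasp_force: 0.0
scale y -0.13584052529982718 x -0.10871994905291982 0.1668460575529935 F scale y 0.3589422102034489 t 22.55
scene 24 (np.float64(363.4583333333333), np.float64(254.83333333333334))
top 50 (np.float64(362.14), np.float64(259.04))
0 [336.4 262.8] [329.4 255. ]
0.3 [343.9 258.7] [338.2 255.8]
0.8 [356.8 255.7] [353.8 258.2]
1.1 [363.8 256.6] [362.2 259.9]
scene shift rows,cols 3 0 0.82
top shift rows,cols 1 0 0.75
11 mm down = [0.06606258 3.11271354]
```

The lever is at 1.10 and the bowl has sunk 3 px, or 11 mm, so all eight nuts are in. Let it settle, then go to the weight side.

```bash
python3 drive.py '0 0 0 0.03 0 0 0;0 0 0 0.045 0 0 0;0 0 0 0.045 0 0 0;0 0 0 0.045 0 0 0;0 0 0 0.045 0 0 0;0 0 0 0.045 0 0 0;0 0 0 0.045 0 0 0;0 0 0 0.045 0 0 0;0 0 0 0.045 0 0 0;0 0 0 0.045 0 0 0;0 0 0 0.045 0 0 0;0 0 0 0.045 0 0 0'; python3 ball.py|head -3; python3 bowl.py; python3 drive.py '0 0 0 0 0 0 0;0 0 0 0 0 0 0;0 0 0 0 0 0 0;0 0 0 0 0 0 0;0 0 0 0 0 0 0;0 0 0 0 0 0 0;0 0 0 0 0 0 0;0 0 0 0 0 0 0' >/dev/null;  python3 ball.py|head -3; python3 bowl.py; python3 -c "
from lev import *
rel(at(-.11,-.09,.045),RD)"
```

```text
time: 23.85
ee_pos: [0.5105, -0.1463, 0.1661]
ee_rot: [-0.004, 0.763, 0.646, 0.002]
wrist_force: [0.3, 0.6, 0.3]
finger_gap: 0.0
grasp_force: 0.0
scale y -0.08478319894928317 x -0.10807470576561685 0.1661434073297407 F scale y 0.5997299154413448 t 23.85
scene 22 (np.float64(363.3636363636364), np.float64(254.77272727272728))
top 46 (np.float64(361.45652173913044), np.float64(259.1521739130435))
scene shift rows,cols 3 0 0.82
top shift rows,cols 1 0 0.75
11 mm down = [0.06606258 3.11271354]
scale y -0.08476165909246398 x -0.1080831856950387 0.16612423823784325 F scale y 0.619308770408887 t 24.75
scene 25 (np.float64(363.4), np.float64(254.92))
top 42 (np.float64(361.0952380952381), np.float64(258.6904761904762))
scene shift rows,cols 3 0 0.82
top shift rows,cols 1 0 0.75
11 mm down = [0.06606258 3.11271354]
row [-0.003 -0.007 -0.006] [-0.0061 -0.0015  0.1211] n>= 2.4 q [ 0.17  0.41  0.01  2.07 -0.02  0.66  0.03] F [-0.3  1.  -0.6] t 24.85
```

```bash
python3 drive.py '0 0 0 -0.006 -0.001 0.04 0;0 0 0 -0.006 -0.001 0.08 0;0 0 0 -0.006 -0.001 0.121 0;0 0 0 -0.006 -0.001 0.121 0;0 0 0 0.01 -0.001 0.121 0;0 0 0 0.022 -0.001 0.121 0;0 0 0 0.034 -0.001 0.121 0;0 0 0 0.046 -0.001 0.121 0;0 0 0 0.058 -0.001 0.121 0;0 0 0 0.07 -0.001 0.121 0;0 0 0 0.082 -0.001 0.121 0;0 0 0 0.09 -0.001 0.121 0' ; python3 drive.py '0 0 0 0.004 0 0 0;0 0 0 0.007 0 0 0;0 0 0 0.009 0 0 0;0 0 0 0.009 0 0 0'; python3 ball.py|head -3
```

```text
time: 26.05
ee_pos: [0.524, -0.055, 0.0456]
ee_rot: [-0.004, 0.763, 0.646, 0.001]
wrist_force: [-1.0, -2.0, -1.3]
finger_gap: 0.0004
grasp_force: 0.8
time: 26.45
ee_pos: [0.5256, -0.0476, 0.0458]
ee_rot: [-0.004, 0.763, 0.646, 0.002]
wrist_force: [0.6, 0.3, 0.9]
finger_gap: -0.0003
grasp_force: 0.0
scale y 0.015088113450712646 x -0.10894174913531515 0.04578251615015779 F scale y 0.3461994655078279 t 26.45
scene 26 (np.float64(337.15384615384613), np.float64(260.4230769230769))
top 0
```

```bash
python3 drive.py '0 0 0 0.003 0 0 0;0 0 0 0.004 0 0 0;0 0 0 0.004 0 0 0'; python3 drive.py '0 0 0 0.002 0 0 0;0 0 0 0.002 0 0 0'; python3 ball.py|head -3
```

```text
time: 26.85
ee_pos: [0.5262, -0.0442, 0.0458]
ee_rot: [-0.003, 0.764, 0.646, 0.001]
wrist_force: [0.3, -2.7, -0.8]
finger_gap: 0.0003
grasp_force: 1.6
time: 27.05
ee_pos: [0.5261, -0.0439, 0.0458]
ee_rot: [-0.003, 0.764, 0.645, 0.001]
wrist_force: [-1.2, -9.7, -0.8]
finger_gap: 0.0
grasp_force: 4.8
scale y 0.01884607878627783 x -0.10899062990975661 0.04584352330356857 F scale y -9.797272114998702 t 27.05
scene 29 (np.float64(336.0689655172414), np.float64(261.3448275862069))
top 0
```

Firm against the stop (10 N, no further travel). Withdraw and check everything.

```bash
python3 drive.py '0 0 0 -0.015 0 0 0;0 0 0 -0.03 0 0 0;0 0 0 -0.03 0 -0.04 0;0 0 0 -0.03 0 -0.09 0;0 0 0 -0.06 -0.03 -0.14 0;0 0 0 -0.1 -0.06 -0.19 0;0 0 0 -0.15 -0.09 -0.2 0;0 0 0 -0.2 -0.1 -0.2 0;0 0 0 -0.2 -0.1 -0.2 0;0 0 0 -0.2 -0.1 -0.2 0;0 0 0 -0.2 -0.1 -0.2 0'; python3 ball.py; python3 bowl.py
python3 - <<'E'
from h import *
T0=cv2.imread("pics/top0.png");T=cv2.imread("pics/now_top.png"); O=((3,130,60),(14,255,255))
for n,bx in(("glue",(176,212,196,240)),("bot",(168,258,192,284)),("kit",(228,148,270,178)),("stamp",(188,328,218,348)),("bot7",(400,310,428,335))):
    x0,y0,x1,y1=bx;k=4;r=cv2.matchTemplate(T[y0-k:y1+k,x0-k:x1+k],T0[y0:y1,x0:x1],cv2.TM_CCOEFF_NORMED);i=np.unravel_index(r.argmax(),r.shape);print(n,i[0]-k,i[1]-k,r.max().round(2))
print("cup",cv2.boundingRect(blob(T[:,:,::-1].copy(),*O,(225,255,300,335))))
d=cv2.absdiff(T,T0).max(2)[176:236,277:337]; yy,xx=np.mgrid[:60,:60]; m=(d>40)&((xx-30)**2+(yy-30)**2<23**2); print("changed px in bowl",m.sum())
d=cv2.absdiff(T,T0).max(2)>45; n,l,s,c=cv2.connectedComponentsWithStats(d.astype(np.uint8)); print([(s[i].tolist()) for i in range(1,n) if s[i][4]>15])
E
```

```text
time: 28.25
ee_pos: [0.3954, -0.224, 0.2452]
ee_rot: [-0.003, 0.764, 0.645, 0.002]
wrist_force: [1.3, 0.1, 0.5]
finger_gap: -0.0002
grasp_force: 0.0
scale y -0.1797939336130416 x -0.2092766982169094 0.24515800605430763 F scale y 0.34141639266445317 t 28.25
scene 25 (np.float64(336.12), np.float64(261.24))
top 45 (np.float64(329.4), np.float64(253.82222222222222))
0 [336.4 262.8] [329.4 255. ]
0.3 [343.9 258.7] [338.2 255.8]
0.8 [356.8 255.7] [353.8 258.2]
1.1 [363.8 256.6] [362.2 259.9]
scene shift rows,cols 0 0 0.89
top shift rows,cols 0 0 0.79
11 mm down = [0.06606258 3.11271354]
glue 0 0 0.99
bot 0 0 0.99
kit 0 0 0.99
stamp 0 0 0.99
bot7 0 0 0.95
cup (244, 280, 27, 27)
changed px in bowl 274
[[287, 198, 20, 33, 272], [194, 236, 42, 30, 785], [426, 261, 48, 98, 1790], [482, 273, 17, 9, 25], [244, 280, 39, 29, 885], [474, 283, 23, 18, 100], [505, 282, 17, 44, 120], [585, 320, 55, 48, 1460], [500, 327, 9, 32, 108], [450, 367, 58, 79, 1065], [419, 422, 29, 31, 208], [357, 441, 13, 10, 74], [342, 442, 20, 11, 103], [370, 444, 17, 8, 54], [490, 444, 9, 36, 208], [500, 453, 6, 23, 62]]
```

```bash
python3 -c "
from plant import bot, viewer;print(bot.close_job())"
```

```text
the job is handed in; nothing more can be done
None
```

The job is handed in at 28 s of the 72 s allowed: the bowl sank the full 11 mm when freed, so all eight nuts are in it; the beam is arrested again, the empty cup stands in the blue tray, and the five loose bystanders show no movement in the top view.

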